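Dry-fit a stacked heel on the pin jig

ROBOT

A 6-joint arm with a two-finger parallel gripper is mounted at the origin on a cart in front of the work surface, level with it; the furniture and walls round the work are solid. World frame = base frame: x ahead of the robot, y to its left, z up, the work surface at z = 0. Lengths are in mm, angles in rad, forces in N, time in s.
With the tool pointing down it reaches from about 300 to 1000 mm from the base axis. Payload 5.1 kg.
Tool frame: the origin (TCP) lies on the centre line of the jaws, within the pads' length; the fingertips stand 22 mm ahead of it and the grasp point (between the pads) lies 3 mm ahead of it; z points along the fingers, y is the line along which they close (so a half turn about z gives the same grasp; the last joint's range is limited). The gripper opens to 95 mm and grips with 3 to 60 N. Pads are 20 mm wide; open, the fingers measure 119 mm over their backs; the gripper's body (75 mm by 180 mm) begins 59 mm behind the grasp point.
Start: joints at [-1.41, 0.124, 1.65, -0, 1.367, -0.083], TCP at [156.872, -630.774, 236.656] pointing down, gripper open.
Joint ranges: [-2.61, 2.61], [-1.02, 2.33], [0.03, 2.71], [-1.35, 4.49], [0.32, 2.68], [-2.91, 2.91]. Speed limits (rad/s): [2.57, 2.57, 3.14, 3.14, 3.14, 3.14].

INTERFACE

Orientations are given as a unit quaternion [w, x, y, z].
In Python, from station import * gives the robot as it stands.
- The arm moves only by the tool send_rows, never from a script. Its argument "targets" is a list of rows, each an object with "claw": the closure, from -1 (fully open) to 1 (shut); "linear": the shift along the world's x, y, z in units of 0.1 m (1.0 is 0.1 m), a list of three; "turn": the turn about the world's z in units of 90 degrees (1.0 is 90 degrees). A call has exactly 8 rows; each row shifts and turns the commanded pose from where the row before left it; what a row does not reach is not made up. A row lasts 1/8 s, in which the tool goes at most 62.5 mm and 10.7 degrees, less where a joint would pass 70% of its speed; a pose out of reach is approached as far as the arm can. A call with a number of a shift or a turn outside -1 to 1 is refused whole. A call with a gripper value outside its range is refused whole. The fingers move at their own pace and stop on an object; the grip force is fixed at half the most. Time passes only in rows, so rows that do not move let the fingers close, or fill a call up. It gives the time, the measured TCP pose, the force, the opening and the grip force at its end, in the units of the state.
- state(): the state, without advancing time (a new reading comes with each control period).
- grab_frame(name): name is "scene" or "top" or "wrist"; returns the picture (480x640x3 uint8, blue, green, red); there is no depth.
- get_calibration(name): a dict with "fx", "fy", "cx", "cy" (pixels), "R" (3x3) and "t" (3): a world point X has camera coordinates R X + t; the wrist camera has in their place "tool_from_camera" (4x4, takes a point from camera to tool coordinates, whose origin is the TCP and whose axes are the flange's). Camera axes: x right, y down, z forward; pixel columns grow to the right and rows downward; lengths in mm; the calibration is good to about 2 mm. A picture is of the moment at which its call begins: read the wrist's pose just before it. get_calibration takes no time and is no camera call.
- sign_off(): hands the job in; it is judged then, once.
The state is a dict: "clock": time; "joints": joint angles; "joint_velocities": joint speeds; "effort": joint torques, N m; "eef_pos": TCP position; "eef_rot": TCP orientation; "contact_force": force on the tool from outside, world axes, zero at the start; "ft_torque": the same for the moment, N m; "gripper_width": opening from 0.0 (shut) to 1.0 (fully open); "grasp_force": force on a finger pad.
Only numpy, scipy, OpenCV 4.12 (cv2) and the standard library are available. Lean on these libraries where they do the work, as an engineer would, in place of code of your own. Each camera call takes 0.05 s, during which the arm holds its last target. There are 200 camera calls.

TASK

Dry-fit the stacked heel on the two-pin jig, widest lift at the bottom: first the pale lift, then the red, then the grey, each over both pins and right down flat, with its straight edge towards the jig's fence. Finish with the black rubber heel as the top piece, laid squarely on the grey lift with its straight edge the same way. Leave the tan rubber heel, the sanding block and the bone folder where they lie.

Things in the scene. Friction and masses are not known exactly. Their poses are not given: they have to be found in the camera images.
- jig: fixed light-grey metal plate, 100 (x) by 104 mm (y -48 to +56), top 12 mm above the bench; two 5 mm steel pins at x = +-14, y = 0 rise 26 mm above it, the last 7 mm tapered. Origin: bench level, midway between the pins; z up. A piece rightly laid has its origin on this z axis, x and y along the jig's; undersides at 12, 22, 32, 42 mm. Pins end 4 mm under the third lift's top. Play on the pins: 2 mm
- jig_fence (a point): middle of the inner face of the jig's dark steel fence bar, at the plate top (jig x = 0, y = -31, z = 12 mm). The bar lies along the jig's x on its -y side, 78 mm long, 11 mm thick, 14 mm high above the plate with two 4 mm screw heads on top. Straight edges of the stacked pieces face it, 4 mm away
- pale_lift: loose heel lift, pale cream leatherboard: flat D-shaped plate 66 mm wide (x), 63 long (y), 10 thick, with two 9 mm through holes at x = +-14, y = 0. Origin: underside, midway between the holes; z up. Straight edge at y = -27, round end at y = +36; sides x = +-33 are straight and parallel from y = -24 to 0: grasp there, across x. Starts flat on the bench. Bottom of the heel
- red_lift: loose heel lift, dark red fibre: flat D-shaped plate 62 mm wide (x), 60 long (y), 10 thick, with two 9 mm through holes at x = +-14, y = 0. Origin: underside, midway between the holes; z up. Straight edge at y = -27, round end at y = +33; sides x = +-31 are straight and parallel from y = -24 to 0: grasp there, across x. Starts flat on the bench. Second
- grey_lift: loose heel lift, grey fibreboard: flat D-shaped plate 58 mm wide (x), 57 long (y), 10 thick, with two 9 mm through holes at x = +-14, y = 0. Origin: underside, midway between the holes; z up. Straight edge at y = -27, round end at y = +30; sides x = +-29 are straight and parallel from y = -24 to 0: grasp there, across x. Starts flat on the bench. Third
- black_heel: black moulded rubber heel, D-shaped, 55 mm wide (x), 54 long (y), 16 thick, five small nail recesses on top, no through holes. Origin: centre of the underside; z up. Straight edge at y = -27, round end at y = +27; sides nearly parallel from y = -20 to +4: grasp there, across x. Starts flat on the bench. The top piece, laid last
- tan_heel: tan moulded rubber heel, D-shaped, 55 mm wide (x), 54 long (y), 16 thick, five small nail recesses on top, no through holes. Origin: centre of the underside; z up. Straight edge at y = -27, round end at y = +27; sides nearly parallel from y = -20 to +4: grasp there, across x. Starts flat on the bench. Not for this job: leave it
- sanding_block: cork sanding block 61 x 106 x 35 mm with brown abrasive paper, long along its y, lying left of the press; origin: centre of the underside. Leave it
- bone_folder: cream-coloured bone folder, a flat smooth stick 24 x 146 x 9 mm, long along its y, lying between jig and press; origin: centre of the underside. Leave it
- press_ball (a point): centre of the red ball (33 mm) on the lever of the eyelet press, about 0.33 m above the bench beyond and left of the jig; fixed. Not for this job: keep gripper and wrist clear of it and of the lever and press behind it (+x)
Mind the look-alikes: they are no part of the job. What is shaped like the grey_lift but yellow is not meant.

How it is judged:
By the outcome, as a careful person would: the job done as asked, in the order asked, and still so for the second after the job is handed in, with the robot touching nothing.
It also fails if it takes over 99 s, if anything falls off the work surface, if the arm or the gripper's body presses on something with over 40 N, if the wrist force passes 120 N, or if a joint passes its speed limit or range.

## Working session

There is one attempt and no reset: what is moved stays moved. The work goes in short steps, Python scripts to look and compute and a tool call to move; the robot and the scene stay as the last step left them, time stands still between calls to the robot, and variables do not carry over. Pictures are saved under pics/ and viewed, at most 14 in all, crops included, and the job is handed in when it is done.

Besides the shell and the picture viewer there is one more tool, called after ">>>" by a JSON object that holds its "api" and its "payload", one argument or row to a line. send_rows: Moves the arm, as the interface text tells. Shifts and turns lie within -1 to 1; 1 stands for 0.1 m of shift or 90 degrees of turn. Its arguments: {"type":"object","properties":{"targets":{"type":"array","items":{"type":"object","properties":{"claw":{"type":"number"},"linear":{"type":"array","items":{"type":"number","minimum":-1,"maximum":1}},"turn":{"type":"number","minimum":-1,"maximum":1}}}}},"required":["targets"]}

```bash
mkdir -p pics
python3 - <<'E'
from station import *
import cv2
for n in("top","scene"):
    cv2.imwrite(f"pics/{n}0.png",grab_frame(n)); c=get_calibration(n); print(n,c)
print(get_calibration("wrist")); print(state())
E
```

```text
top {'fx': 504.90081824463294, 'fy': 504.90081824463294, 'cx': 320.0589713765866, 'cy': 229.35972593909815, 'R': array([[ 0.01960826, -0.99946727,  0.02609013],
       [-0.98887938, -0.02323505, -0.1468935 ],
       [ 0.14742146, -0.02291967, -0.98880817]]), 't': array([-207.74651292,  544.89894241, 1225.23231489])}
scene {'fx': 456.0877255320029, 'fy': 456.0877255320029, 'cx': 323.234839686963, 'cy': 241.33847264445262, 'R': array([[-0.85900979, -0.51183988,  0.01105016],
       [-0.29119237,  0.47072152, -0.83284347],
       [ 0.42108096, -0.71863842, -0.55339827]]), 't': array([ 369.09373198,  417.85512182, 1024.0590624 ])}
{'fx': 395.12277436741755, 'fy': 395.12277436741755, 'cx': 309.70855498148603, 'cy': 241.78291674229627, 'tool_from_camera': array([[-2.77161866e-04, -9.68073413e-01, -2.50666690e-01,
         6.91870823e+01],
       [ 9.99999793e-01, -4.14081798e-04,  4.93483084e-04,
        -1.47059015e-01],
       [-5.81524367e-04, -2.50666501e-01,  9.68073327e-01,
        -1.47898628e+02],
       [ 0.00000000e+00,  0.00000000e+00,  0.00000000e+00,
         1.00000000e+00]])}
{'clock': 0.1, 'joints': array([-1.40958250e+00,  1.24439299e-01,  1.65153829e+00, -1.18840833e-05,
        1.36747919e+00, -8.25900842e-02]), 'joint_velocities': array([-0.00075302, -0.00251776, -0.00333608,  0.00036369,  0.00094852,
       -0.00227119]), 'effort': array([-1.62511856e-04, -4.18880045e+01, -3.61096573e+01,  7.77461613e-02,
        4.62163542e-02, -5.50275934e-05]), 'eef_pos': array([ 156.79586609, -630.25248726,  235.50979965]), 'eef_rot': array([-9.31112840e-04,  9.92578575e-01,  1.21601409e-01, -4.24456809e-05]), 'contact_force': array([-0.18725236, -0.23990834,  0.32487158]), 'ft_torque': array([-0.00990554,  0.05554154, -0.02659635]), 'grasp_force': 0.0, 'gripper_width': 1.000047164355866}
```

View pics/top0.png

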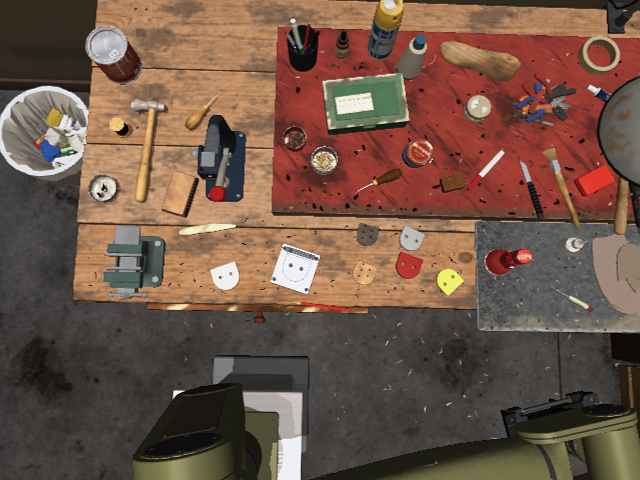

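View pics/scene0.png

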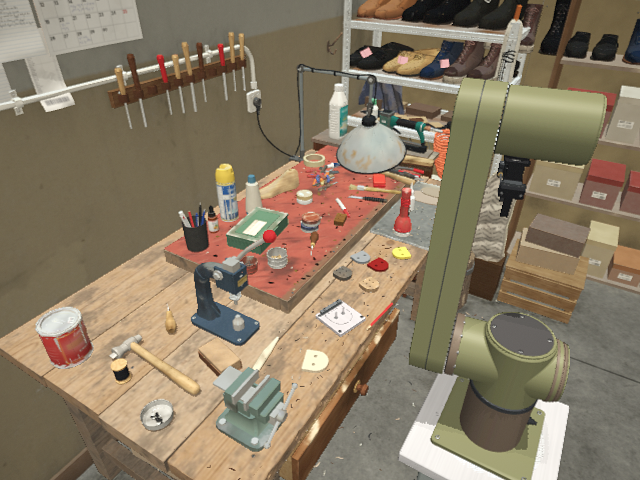

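```bash
cat > h.py <<'E'
from station import *
import numpy as np, cv2, json
from scipy.spatial.transform import Rotation as Ro
def pose(s):
    q=s['eef_rot']; T=np.eye(4); T[:3,:3]=Ro.from_quat([q[1],q[2],q[3],q[0]]).as_matrix(); T[:3,3]=s['eef_pos']; return T
def cam(n,s=None):  # K, world_from_camera R, centre
    c=get_calibration(n); K=(c['fx'],c['fy'],c['cx'],c['cy'])
    if n=='wrist':
        M=pose(s)@c['tool_from_camera']; return K,M[:3,:3],M[:3,3]
    return K,c['R'].T,-c['R'].T@c['t']
def rays(C,p):
    K,R,o=C; p=np.atleast_2d(np.asarray(p,float))
    return np.c_[(p[:,0]-K[2])/K[0],(p[:,1]-K[3])/K[1],np.ones(len(p))]@R.T
def onplane(C,p,z):
    d=rays(C,p); return C[2]+d*((z-C[2][2])/d[:,2])[:,None]
def tri(C1,p1,C2,p2):
    a=rays(C1,p1)[0];b=rays(C2,p2)[0]; 
    k=np.linalg.lstsq(np.c_[a,-b],C2[2]-C1[2],rcond=None)[0]
    A=C1[2]+a*k[0];B=C2[2]+b*k[1]; return (A+B)/2,np.linalg.norm(A-B)
def shot(name):
    s=state(); im=grab_frame("wrist"); cv2.imwrite(f"pics/{name}.png",im)
    json.dump({k:np.asarray(s[k]).tolist() for k in('eef_pos','eef_rot')},open(f"pics/{name}.json",'w')); return im,cam('wrist',s)
def load(name):
    s=json.load(open(f"pics/{name}.json")); return cv2.imread(f"pics/{name}.png"),cam('wrist',s)
E
python3 - <<'E'
from h import *
C=cam('top')
for n,p in dict(pale=(225,277),jig=(297,268),black=(367,234),tan=(366,272),grey=(411,238),red=(409,264),ball=(217,195),folder=(207,230)).items(): print(n,onplane(C,p,10 if n!='ball' else 330).round())
E
```

```text
pale [[427.  41.  10.]]
jig [[ 453. -140.   10.]]
black [[ 545. -318.   10.]]
tan [[ 447. -316.   10.]]
grey [[ 537. -432.   10.]]
red [[ 470. -427.   10.]]
ball [[569.  13. 330.]]
folder [[546.  93.  10.]]
```

>>> {"api": "send_rows", "payload": {
  "targets": [
    {"claw": -1,"linear": [0.4,0.38,0.1],"turn": 0},
    {"claw": -1,"linear": [0.4,0.38,0],"turn": 0},
    {"claw": -1,"linear": [0.4,0.38,0],"turn": 0},
    {"claw": -1,"linear": [0.4,0.38,0],"turn": 0},
    {"claw": -1,"linear": [0.4,0.38,0],"turn": 0},
    {"claw": -1,"linear": [0.4,0.38,0],"turn": 0},
    {"claw": -1,"linear": [0.4,0.38,0],"turn": 0},
    {"claw": -1,"linear": [0.3,0.38,0],"turn": 0}
  ]
}}

```text
clock: 1.1
eef_pos: [467.9, -325.1, 246.1]
eef_rot: [-0.0, 0.993, 0.122, -0.0]
contact_force: [0.2, -0.0, 1.2]
gripper_width: 1.0
grasp_force: 0.0
```

Run:
```python
from h import *
for i in range(3): im,C=shot(f"w1")
s=state(); print(s['eef_pos'],s['eef_rot'],s['joints'],s['joint_velocities'])
```

```text
[ 467.71530009 -325.00816107  246.09895119] [-3.08858017e-04  9.92345984e-01  1.23487650e-01 -3.90997455e-04] [-7.01459211e-01 -5.85318806e-02  1.82123773e+00 -1.58394039e-04
  1.37987114e+00  6.21759877e-01] [-0.04991665 -0.00132718  0.00023486 -0.01238495 -0.00114235 -0.00896434]
```

View pics/w1.png

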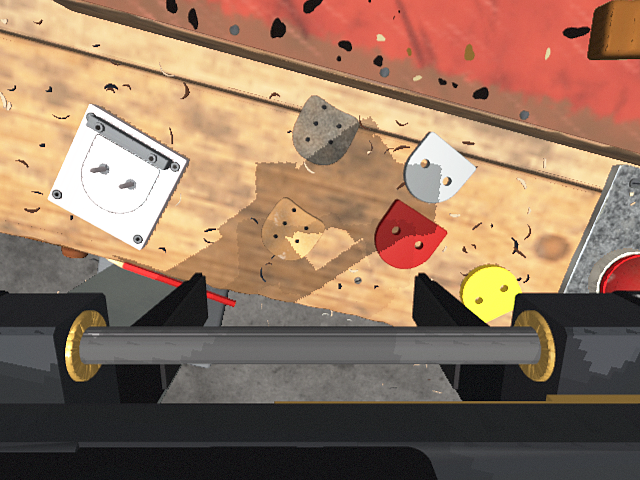

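>>> {"api": "send_rows", "payload": {
  "targets": [
    {"claw": -1,"linear": [0,0.25,0],"turn": 0},
    {"claw": -1,"linear": [0,0.35,0],"turn": 0},
    {"claw": -1,"linear": [0,0.35,0],"turn": 0},
    {"claw": -1,"linear": [0,0.35,0],"turn": 0},
    {"claw": -1,"linear": [0,0.35,0],"turn": 0},
    {"claw": -1,"linear": [0,0.25,0],"turn": 0},
    {"claw": -1,"linear": [0,0,0],"turn": 0},
    {"claw": -1,"linear": [0,0,0],"turn": 0}
  ]
}}

```text
clock: 2.25
eef_pos: [466.5, -137.3, 246.6]
eef_rot: [0.0, 0.993, 0.121, -0.0]
contact_force: [-0.7, -0.2, 0.3]
gripper_width: 0.999
grasp_force: 0.0
```

Run:
```python
from h import *
im,C=shot("w2")
s=state(); print(s['eef_pos'],s['eef_rot'],s['joints'])
```

```text
[ 466.57214113 -137.55455344  246.63358271] [ 1.19945619e-04  9.92659486e-01  1.20942660e-01 -5.80479145e-05] [-3.96964248e-01 -2.54588258e-01  1.99321422e+00 -2.69690699e-04
  1.40294873e+00  9.31398212e-01]
```

View pics/w2.png

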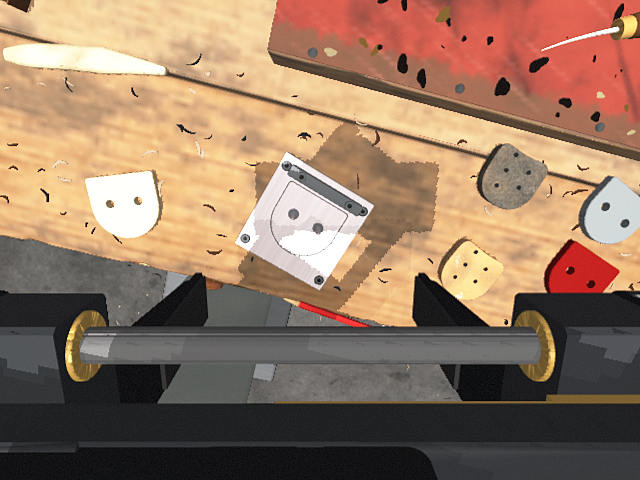

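```bash
cat >> h.py <<'E'
def face(im,seed,tol):
    m=np.zeros((482,642),np.uint8)
    cv2.floodFill(im.copy(),m,seed,0,(tol,)*3,(tol,)*3,4|cv2.FLOODFILL_FIXED_RANGE|cv2.FLOODFILL_MASK_ONLY|(255<<8))
    m=m[1:-1,1:-1]; cs,h=cv2.findContours(m,cv2.RETR_CCOMP,cv2.CHAIN_APPROX_NONE)
    out=max((c for c,k in zip(cs,h[0]) if k[3]<0),key=len)
    hs=[]
    for c,k in zip(cs,h[0]):
        if k[3]>=0:
            a=cv2.contourArea(c)
            if 15<a<300: M=cv2.moments(c); hs.append((M['m10']/a,M['m01']/a,a))
    return m,out[:,0],sorted(hs)
E
python3 - <<'E'
from h import *
for v,seeds in dict(w1=dict(grey=((450,160),60),red=((411,215),60),yellow=((490,280),60)),w2=dict(pale=((124,220),60),red=((585,265),60),grey=((610,220),60))).items():
    im,C=load(v)
    for n,(s,t) in seeds.items():
        m,o,h=face(im,s,t); print(v,n,im[s[1],s[0]],(m>0).sum(),cv2.boundingRect(o),np.round(h,1).tolist())
        if h: print(onplane(C,[x[:2] for x in h],10).round(1).tolist())
for v,(x,y,w,h) in dict(w1=(40,90,160,170),w2=(225,140,160,160)).items():
    im,_=load(v); cv2.imwrite(f"pics/c{v}.png",cv2.resize(im[y:y+h,x:x+w],None,fx=3.5,fy=3.5,interpolation=cv2.INTER_CUBIC))
E
```

```text
w1 grey [239 240 238] 1923 (408, 132, 68, 70) [[446.8, 180.9, 76.5]]
[[530.9, -443.8, 10.0]]
w1 red [ 43  43 162] 1626 (376, 199, 65, 58) [[395.8, 230.6, 68.5]]
[[471.9, -410.8, 10.0]]
w1 yellow [ 97 255 255] 11078 (434, 166, 166, 157) [[444.2, 248.7, 25.5], [466.9, 252.8, 83.0], [475.4, 193.1, 131.5], [478.7, 300.2, 48.5], [491.3, 225.5, 17.0], [492.4, 255.9, 80.0], [503.8, 287.9, 52.5], [507.1, 243.0, 55.0], [518.7, 278.8, 26.5], [519.9, 218.3, 26.0], [524.7, 274.7, 111.0], [527.8, 232.2, 65.5], [528.7, 210.4, 30.5], [535.8, 285.0, 21.5], [539.0, 223.3, 53.5], [541.7, 212.1, 75.0], [549.1, 229.7, 28.5], [553.9, 201.6, 45.5], [573.3, 206.0, 93.5]]
[[466.0, -463.7, 10.0], [467.6, -487.3, 10.0], [526.7, -474.5, 10.0], [422.0, -516.8, 10.0], [500.2, -501.0, 10.0], [470.9, -513.4, 10.0], [441.3, -537.2, 10.0], [487.2, -522.9, 10.0], [454.4, -548.4, 10.0], [514.0, -525.9, 10.0], [460.1, -552.7, 10.0], [502.7, -538.8, 10.0], [523.5, -531.3, 10.0], [452.4, -568.0, 10.0], [513.9, -546.1, 10.0], [525.1, -544.3, 10.0], [510.4, -558.3, 10.0], [537.7, -551.8, 10.0], [538.4, -572.0, 10.0]]
w2 pale [251 255 255] 3660 (85, 171, 73, 67) [[109.4, 203.5, 69.0], [137.4, 200.4, 70.0]]
[[427.5, 55.1, 10.0], [437.1, 28.9, 10.0]]
w2 red [ 31  35 200] 2300 (549, 241, 70, 52) [[569.9, 270.1, 68.0], [590.5, 283.6, 65.0]]
[[472.0, -410.9, 10.0], [463.3, -437.5, 10.0]]
w2 grey [219 218 212] 2573 (585, 176, 55, 68) [[605.1, 206.2, 78.5], [624.3, 223.0, 77.0]]
[[541.8, -418.0, 10.0], [530.8, -443.7, 10.0]]
```

View pics/cw2.png

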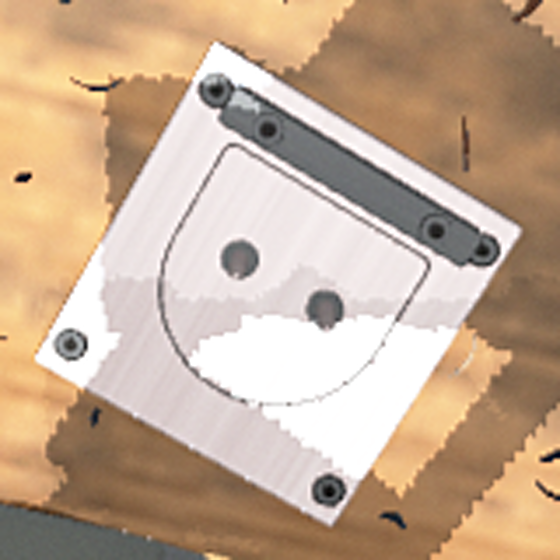

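View pics/cw1.png

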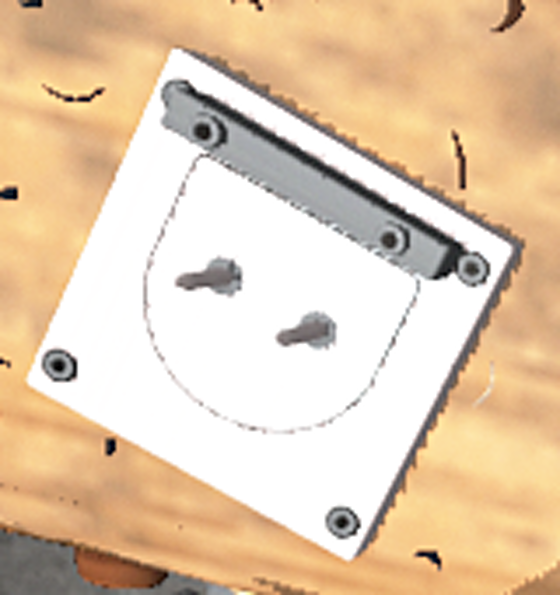

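Run:
```python
from h import *
J=np.array([(50,-48),(-50,-48),(-50,56),(50,56)],float)
def un(c,o): return (np.array(c,float)+.5)/3.5-.5+o
P={'w1':un([(175,48),(521,244),(352,560),(28,380)],(40,90)),'w2':un([(214,43),(521,231),(332,525),(37,360)],(225,140))}
T={'w1':un([(180,283),(281,338)],(40,90)),'w2':un([(240,260),(325,310)],(225,140))}
Cs={v:load(v)[1] for v in P}
def fit(W):
    A=J-J.mean(0);B=W-W.mean(0); th=np.arctan2((A[:,0]*B[:,1]-A[:,1]*B[:,0]).sum(),(A*B).sum())
    R=np.array([[np.cos(th),-np.sin(th)],[np.sin(th),np.cos(th)]]); o=W.mean(0)-R@J.mean(0); return o,np.degrees(th),np.linalg.norm(W-o-J@R.T,axis=1)
for v in P: print(v,fit(onplane(Cs[v],P[v],12)[:,:2]), onplane(Cs[v],T[v],38).round(1).tolist())
print([tri(Cs['w1'],a,Cs['w2'],b) for a,b in zip(P['w1'],P['w2'])])
print([tri(Cs['w1'],a,Cs['w2'],b) for a,b in zip(T['w1'],T['w2'])])
print('pin base w1',onplane(Cs['w1'],un([(226,275),(320,329)],(40,90)),12))
for v,s in dict(w1=(325,135),w2=(510,175)).items():
    im,C=load(v); b=cv2.GaussianBlur(im,(5,5),0); print(v,b[s[1],s[0]])
    for t in(25,35,45):
        m,o,h=face(b,s,t); W=onplane(C,o,16)[:,:2].astype(np.float32); print(t,(m>0).sum(),cv2.boundingRect(o),cv2.minAreaRect(W))
```

```text
w1 (array([ 458.08278056, -136.6725825 ]), np.float64(73.0328192839256), array([1.30677653, 0.81614933, 0.80222741, 0.61101239])) [[462.1, -124.1, 38.0], [454.5, -150.8, 38.0]]
w2 (array([ 457.42126603, -135.48458483]), np.float64(73.13810638898632), array([0.68395192, 1.28968649, 1.12260401, 1.24327636])) [[466.0, -122.0, 38.0], [458.3, -146.9, 38.0]]
[(array([ 517.13971929, -101.55652363,    9.87911693]), np.float64(0.09166645513756724)), (array([ 488.22472394, -197.50468637,    6.31757891]), np.float64(2.0147062388636785)), (array([ 389.77187134, -166.90991515,   10.6466965 ]), np.float64(0.21252531971167793)), (array([419.11881283, -72.43808365,  11.48605012]), np.float64(0.7012632970493292))]
[(array([ 463.24005991, -122.11463226,   33.94829087]), np.float64(3.8948223077076616)), (array([ 454.75397326, -147.55210249,   30.38221936]), np.float64(3.884712655969146))]
pin base w1 [[ 461.9496144  -122.66137465   12.        ]
 [ 453.66892253 -149.48298154   12.        ]]
w1 [130 147 160]
25 2084 (293, 96, 66, 63) ((553.0362548828125, -309.2200927734375), (42.16132736206055, 61.531272888183594), 49.91497039794922)
35 8357 (196, 96, 242, 166) ((461.59075927734375, -335.65875244140625), (161.8870086669922, 198.1839599609375), 68.07017517089844)
45 24711 (0, 27, 440, 300) ((451.85748291015625, -241.7206268310547), (240.10426330566406, 427.56427001953125), 2.7260756492614746)
w2 [117 133 145]
25 2673 (482, 144, 68, 65) ((544.0311279296875, -315.9075927734375), (53.60616683959961, 56.32695007324219), 75.81339263916016)
35 2815 (482, 144, 69, 66) ((543.3816528320312, -315.94256591796875), (57.782920837402344, 55.49088668823242), 79.33870697021484)
45 16960 (164, 67, 450, 260) ((459.1753234863281, -198.5463104248047), (223.08226013183594, 427.7928771972656), 1.9352436065673828)
```

>>> {"api": "send_rows", "payload": {
  "targets": [
    {"claw": -1,"linear": [-0.04,0.25,-0.2],"turn": 0.01},
    {"claw": -1,"linear": [-0.04,0.35,-0.3],"turn": 0.01},
    {"claw": -1,"linear": [-0.04,0.35,-0.3],"turn": 0.01},
    {"claw": -1,"linear": [-0.04,0.35,-0.3],"turn": 0.01},
    {"claw": -1,"linear": [-0.04,0.3,-0.3],"turn": 0.015},
    {"claw": -1,"linear": [-0.03,0.24,-0.2],"turn": 0.015},
    {"claw": -1,"linear": [0,0,0],"turn": 0},
    {"claw": -1,"linear": [0,0,0],"turn": 0}
  ]
}}

```text
clock: 3.3
eef_pos: [444.7, 46.3, 87.5]
eef_rot: [0.0, 0.985, 0.175, 0.001]
contact_force: [-0.2, 0.6, 0.2]
gripper_width: 1.001
grasp_force: 0.0
```

```bash
cat >> h.py <<'E'
def say():
    s=state(); R=pose(s)[:3,:3]; print(round(s['clock'],2),s['eef_pos'].round(1),'ytool deg',np.degrees(np.arctan2(R[1,1],R[0,1])).round(2),'tilt',R[:,2].round(3),'F',s['contact_force'].round(1),'w',round(s['gripper_width']*95,1),'g',round(s['grasp_force'],1)); return s
E
python3 - <<'E'
from h import *
say(); shot("w3"); print(state()['joints'])
E
```

```text
3.3 [444.7  46.3  87.5] ytool deg -69.8 tilt [ 0.001 -0.    -1.   ] F [-0.2  0.6  0.2] w 95.1 g 0.0
[-1.64921315e-02 -1.94831915e-01  2.22337301e+00 -3.91419664e-04
  1.11093868e+00  1.20232100e+00]
```

View pics/w3.png

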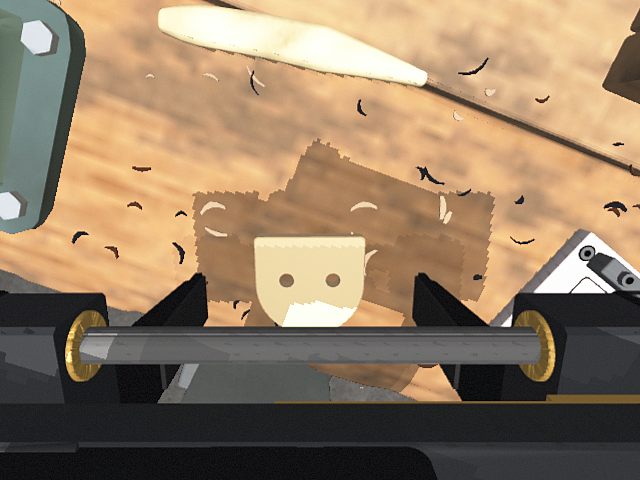

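Run:
```python
from h import *
im,C=load("w3"); C2=load("w2")[1]
m,o,h=face(im,(310,262),70); print(len(h),np.round(h,1).tolist()); W=onplane(C,[x[:2] for x in h],10); print(W.round(1).tolist(), W.mean(0))
for a,b in zip(h[:2],((109.4,203.5),(137.4,200.4))): print(tri(C,a[:2],C2,b))
```

```text
2 [[286.2, 280.2, 172.5], [332.5, 280.0, 171.0]]
[[427.6, 55.2, 10.0], [437.3, 29.0, 10.0]] [432.46194492  42.08184687  10.        ]
(array([427.55650462,  55.2135504 ,  10.1155742 ]), np.float64(0.12216864782233802))
(array([437.24995007,  28.99199489,  10.09981751]), np.float64(0.24378407249832476))
```

>>> {"api": "send_rows", "payload": {
  "targets": [
    {"claw": -1,"linear": [-0.01,0,-0.25],"turn": 0},
    {"claw": -1,"linear": [0,0,-0.25],"turn": 0},
    {"claw": -1,"linear": [0,0,-0.13],"turn": 0},
    {"claw": -1,"linear": [0,0,0],"turn": 0},
    {"claw": 1,"linear": [0,0,0],"turn": 0},
    {"claw": 1,"linear": [0,0,0],"turn": 0},
    {"claw": 1,"linear": [0,0,0],"turn": 0},
    {"claw": 1,"linear": [0,0,0],"turn": 0}
  ]
}}

```text
clock: 4.35
eef_pos: [443.2, 47.2, 24.1]
eef_rot: [0.0, 0.984, 0.176, 0.0]
contact_force: [-0.9, 0.4, 1.4]
gripper_width: 0.689
grasp_force: 30.0
```

Run:
```python
from h import *
say(); im,C=shot("w4")
cv2.imwrite("pics/w4c.png",im[150:400,150:470])
```

```text
4.35 [443.2  47.2  24.1] ytool deg -69.72 tilt [ 0.001 -0.    -1.   ] F [-0.9  0.4  1.4] w 65.5 g 30.0
```

View pics/w4c.png

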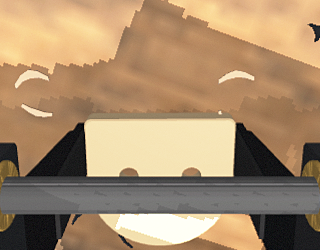

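>>> {"api": "send_rows", "payload": {
  "targets": [
    {"claw": 1,"linear": [0,0,0.3],"turn": 0},
    {"claw": 1,"linear": [-0.05,-0.1,0.3],"turn": -0.05},
    {"claw": 1,"linear": [-0.1,-0.3,0.2],"turn": -0.08},
    {"claw": 1,"linear": [-0.1,-0.35,0],"turn": -0.08},
    {"claw": 1,"linear": [-0.1,-0.35,0],"turn": -0.08},
    {"claw": 1,"linear": [-0.1,-0.35,0],"turn": -0.08},
    {"claw": 1,"linear": [-0.08,-0.22,0],"turn": -0.043},
    {"claw": 1,"linear": [0,0,0],"turn": 0}
  ]
}}

```text
clock: 5.4
eef_pos: [389.4, -120.6, 103.5]
eef_rot: [-0.0, 0.989, -0.148, -0.0]
contact_force: [-0.2, 0.5, -1.4]
gripper_width: 0.692
grasp_force: 30.0
```

Run:
```python
from h import *
im,C=load("w4"); T=pose(json.load(open("pics/w4.json"))|{}) if 0 else None
s={k:np.array(v) for k,v in json.load(open("pics/w4.json")).items()}
col=im[255:285,310].astype(int).sum(1); print('col',col.tolist())
say(); im,C=shot("w5"); cv2.imwrite("pics/w5c.png",cv2.resize(im[60:330,180:480],None,fx=2,fy=2,interpolation=cv2.INTER_CUBIC))
```

```text
col [394, 392, 397, 398, 360, 354, 363, 381, 375, 382, 379, 373, 371, 397, 560, 604, 657, 667, 657, 659, 658, 658, 657, 658, 657, 658, 663, 659, 662, 658]
5.4 [ 389.4 -120.6  103.5] ytool deg -107.04 tilt [-0.  0. -1.] F [-0.2  0.5 -1.4] w 65.7 g 30.0
```

View pics/w5c.png

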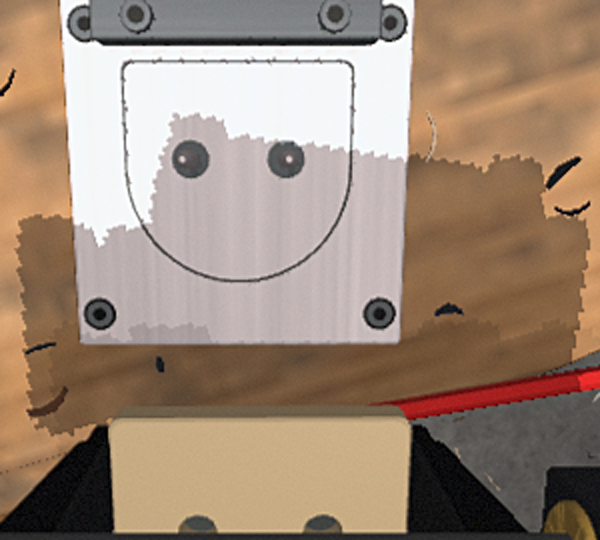

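Run:
```python
from h import *
im,C=load("w5"); s={k:np.array(v) for k,v in json.load(open("pics/w5.json")).items()}; T=pose(s)
un=lambda c:(np.array(c,float)+.5)/2-.5+np.array([180,60])
L={}
for n,p in dict(pins=[(190,159),(286,159)],screws=[(100,313),(379,313)],outl=[(122,61),(354,62)],sides=[(122,140),(353,140)],bot=[(238,281)]).items():
    W=onplane(C,un(p),12); print(n,W.round(1).tolist(),'mid',W.mean(0).round(1), 'ang',np.degrees(np.arctan2(*(W[0]-W[-1])[:2][::-1])).round(2) if len(W)>1 else '')
    th=np.radians(73.1);u=np.array([np.cos(th),np.sin(th)]);v=np.array([-u[1],u[0]]); print('   jig y of mid rel (457.8,-136.1):',((W.mean(0)[:2]-[457.8,-136.1])@v).round(2),'x',((W.mean(0)[:2]-[457.8,-136.1])@u).round(2))
print('tips@38',onplane(C,un([(184,159),(290,158)]),38).round(1).tolist())
zt=T[2,3]-14.1
for p in [(112,418),(260,418),(409,418)]:
    W=onplane(C,un([p]),zt)[0]; print('edge tool',(T[:3,:3].T@(W-T[:3,3])).round(2))
for p in [(197,516),(323,516)]:
    W=onplane(C,un([p]),zt)[0]; print('hole-top tool',(T[:3,:3].T@(W-T[:3,3])).round(2))
```

```text
pins [[461.6, -121.8, 12.0], [453.4, -148.7, 12.0]] mid [ 457.5 -135.2   12. ] ang 72.95
   jig y of mid rel (457.8,-136.1): 0.56 x 0.76
screws [[426.2, -80.9, 12.0], [401.0, -162.9, 12.0]] mid [ 413.6 -121.9   12. ] ang 72.93
   jig y of mid rel (457.8,-136.1): 46.42 x 0.73
outl [[492.9, -111.8, 12.0], [473.3, -174.8, 12.0]] mid [ 483.1 -143.3   12. ] ang 72.72
   jig y of mid rel (457.8,-136.1): -26.31 x 0.49
sides [[472.5, -104.5, 12.0], [452.8, -168.9, 12.0]] mid [ 462.6 -136.7   12. ] ang 72.95
   jig y of mid rel (457.8,-136.1): -4.81 x 0.85
bot [[423.2, -124.4, 12.0]] mid [ 423.2 -124.4   12. ] ang 
   jig y of mid rel (457.8,-136.1): 36.52 x 1.11
tips@38 [[461.4, -122.4, 38.0], [453.5, -148.9, 38.0]]
edge tool [ 15.36 -31.5   14.1 ]
edge tool [15.33  0.4  14.1 ]
edge tool [15.31 32.52 14.09]
hole-top tool [ -7.61 -13.65  14.11]
hole-top tool [-7.63 14.43 14.1 ]
```

>>> {"api": "send_rows", "payload": {
  "targets": [
    {"claw": 1,"linear": [0.15,-0.03,0],"turn": 0},
    {"claw": 1,"linear": [0.25,-0.06,-0.1],"turn": 0},
    {"claw": 1,"linear": [0.25,-0.06,-0.1],"turn": 0},
    {"claw": 1,"linear": [0.15,-0.03,-0.05],"turn": 0},
    {"claw": 1,"linear": [0,0,0],"turn": 0},
    {"claw": 1,"linear": [0,0,0],"turn": 0},
    {"claw": 1,"linear": [0,0,0],"turn": 0},
    {"claw": 1,"linear": [0,0,0],"turn": 0}
  ]
}}

```text
clock: 6.45
eef_pos: [469.6, -137.7, 78.9]
eef_rot: [0.0, 0.989, -0.147, 0.0]
contact_force: [-0.9, -0.1, -0.6]
gripper_width: 0.691
grasp_force: 30.0
```

```bash
python3 -c "
from h import *
say()"
```

```text
6.45 [ 469.6 -137.7   78.9] ytool deg -106.9 tilt [ 0. -0. -1.] F [-0.9 -0.1 -0.6] w 65.6 g 30.0
```

>>> {"api": "send_rows", "payload": {
  "targets": [
    {"claw": 1,"linear": [-0.008,-0.005,-0.1],"turn": 0},
    {"claw": 1,"linear": [0,0,-0.1],"turn": 0},
    {"claw": 1,"linear": [0,0,-0.07],"turn": 0},
    {"claw": 1,"linear": [0,0,-0.05],"turn": 0},
    {"claw": 1,"linear": [0,0,-0.05],"turn": 0},
    {"claw": 1,"linear": [0,0,-0.04],"turn": 0},
    {"claw": 1,"linear": [0,0,0],"turn": 0},
    {"claw": 1,"linear": [0,0,0],"turn": 0}
  ]
}}

```text
clock: 7.45
eef_pos: [469.3, -138.3, 37.9]
eef_rot: [0.0, 0.989, -0.147, 0.0]
contact_force: [0.3, 0.9, -1.3]
gripper_width: 0.69
grasp_force: 30.0
```

```bash
python3 -c "
from h import *
say()"
```

```text
7.45 [ 469.3 -138.3   37.9] ytool deg -106.9 tilt [ 0. -0. -1.] F [ 0.3  0.9 -1.3] w 65.5 g 30.0
```

>>> {"api": "send_rows", "payload": {
  "targets": [
    {"claw": 1,"linear": [0,0,-0.013],"turn": 0},
    {"claw": -1,"linear": [0,0,0],"turn": 0},
    {"claw": -1,"linear": [0,0,0],"turn": 0},
    {"claw": -1,"linear": [0,0,0.2],"turn": 0},
    {"claw": -1,"linear": [-0.1,0.02,0.3],"turn": 0},
    {"claw": -1,"linear": [-0.35,0.08,0.15],"turn": 0},
    {"claw": -1,"linear": [-0.35,0.08,0],"turn": 0},
    {"claw": -1,"linear": [0,0,0],"turn": 0}
  ]
}}

```text
clock: 8.45
eef_pos: [387.6, -119.8, 101.0]
eef_rot: [0.0, 0.989, -0.147, 0.0]
contact_force: [-0.1, -0.7, -0.0]
gripper_width: 0.999
grasp_force: 0.0
```

Run:
```python
from h import *
say(); im,C=shot("w6"); cv2.imwrite("pics/w6c.png",cv2.resize(im[60:330,180:480],None,fx=2,fy=2,interpolation=cv2.INTER_CUBIC))
```

```text
8.45 [ 387.6 -119.8  101. ] ytool deg -106.92 tilt [ 0. -0. -1.] F [-0.1 -0.7 -0. ] w 94.9 g 0.0
```

View pics/w6c.png

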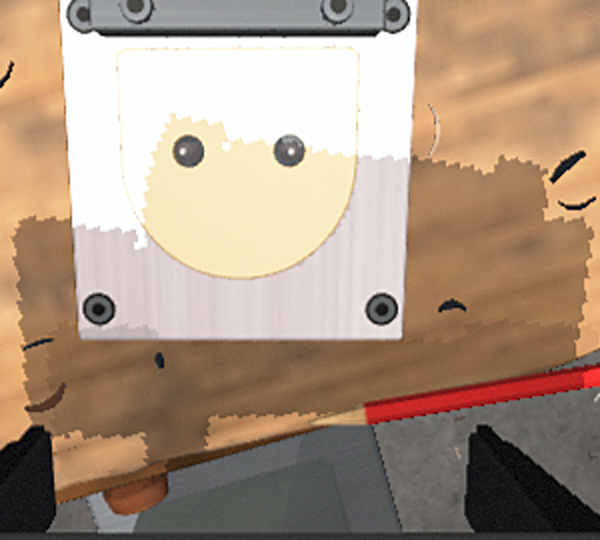

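>>> {"api": "send_rows", "payload": {
  "targets": [
    {"claw": -1,"linear": [0.08,-0.3,0],"turn": 0},
    {"claw": -1,"linear": [0.16,-0.5,0],"turn": 0},
    {"claw": -1,"linear": [0.18,-0.6,0],"turn": 0},
    {"claw": -1,"linear": [0.18,-0.6,0],"turn": -0.013},
    {"claw": -1,"linear": [0.16,-0.55,0],"turn": 0},
    {"claw": -1,"linear": [0.12,-0.4,-0.05],"turn": 0},
    {"claw": -1,"linear": [0.03,-0.13,-0.08],"turn": 0},
    {"claw": -1,"linear": [0,0,0],"turn": 0}
  ]
}}

```text
clock: 9.5
eef_pos: [479.7, -427.7, 86.5]
eef_rot: [-0.001, 0.988, -0.157, -0.001]
contact_force: [-0.4, 0.7, 0.7]
gripper_width: 1.0
grasp_force: 0.0
```

Run:
```python
from h import *
im,C=load("w6"); un=lambda c:(np.array(c,float)+.5)/2-.5+np.array([180,60])
W=onplane(C,un([(189,151),(289,151)]),22); print('pale holes',W.round(1).tolist(),W.mean(0).round(2)); W=onplane(C,un([(118,48),(358,48)]),22); print('edge',W.round(1).tolist(),W.mean(0).round(2))
say(); im,C=shot("w7")
for t in(30,50,70):
  m,o,h=face(im,(310,255),t); print(len(h),cv2.boundingRect(o),np.round(h,1).tolist()); 
  if len(h)>1: W=onplane(C,[x[:2] for x in h],10); print(W.round(1).tolist(), W.mean(0).round(2),np.degrees(np.arctan2(*(W[0]-W[1])[:2][::-1])))
```

```text
pale holes [[461.7, -122.3, 22.0], [453.6, -148.8, 22.0]] [ 457.65 -135.56   22.  ]
edge [[492.6, -112.4, 22.0], [473.9, -174.1, 22.0]] [ 483.25 -143.26   22.  ]
9.5 [ 479.7 -427.7   86.5] ytool deg -108.1 tilt [-0.002  0.002 -1.   ] F [-0.4  0.7  0.7] w 95.0 g 0.0
0 (257, 236, 105, 90) []
1 (257, 235, 106, 92) [[332.6, 279.2, 173.5]]
5 (203, 232, 160, 95) [[270.8, 234.1, 47.0], [320.5, 234.0, 108.0], [331.9, 276.0, 75.5], [333.9, 282.3, 61.5], [353.0, 234.0, 18.0]]
[[501.6, -411.3, 10.0], [492.6, -438.9, 10.0], [465.8, -437.5, 10.0], [461.6, -437.5, 10.0], [486.7, -456.9, 10.0]] [ 481.66 -436.41   10.  ] 71.98100287596836
```

>>> {"api": "send_rows", "payload": {
  "targets": [
    {"claw": -1,"linear": [-0.009,0,-0.25],"turn": 0},
    {"claw": -1,"linear": [0,0,-0.25],"turn": 0},
    {"claw": -1,"linear": [0,0,-0.12],"turn": 0},
    {"claw": -1,"linear": [0,0,0],"turn": 0},
    {"claw": 1,"linear": [0,0,0],"turn": 0},
    {"claw": 1,"linear": [0,0,0],"turn": 0},
    {"claw": 1,"linear": [0,0,0],"turn": 0},
    {"claw": 1,"linear": [0,0,0],"turn": 0}
  ]
}}

```text
clock: 10.55
eef_pos: [479.3, -428.2, 26.8]
eef_rot: [0.0, 0.988, -0.157, 0.0]
contact_force: [0.2, -0.0, 1.7]
gripper_width: 0.647
grasp_force: 30.0
```

```bash
python3 -c "
from h import *
say()"
```

```text
10.55 [ 479.3 -428.2   26.8] ytool deg -108.08 tilt [ 0. -0. -1.] F [ 0.2 -0.   1.7] w 61.5 g 30.0
```

>>> {"api": "send_rows", "payload": {
  "targets": [
    {"claw": 1,"linear": [0,0,0.3],"turn": 0},
    {"claw": 1,"linear": [-0.1,0.3,0.3],"turn": 0},
    {"claw": 1,"linear": [-0.18,0.55,0.2],"turn": 0.013},
    {"claw": 1,"linear": [-0.18,0.6,0],"turn": 0},
    {"claw": 1,"linear": [-0.18,0.6,0],"turn": 0},
    {"claw": 1,"linear": [-0.16,0.55,0],"turn": 0},
    {"claw": 1,"linear": [-0.1,0.4,0],"turn": 0},
    {"claw": 1,"linear": [-0.01,0.08,0],"turn": 0}
  ]
}}

```text
clock: 11.55
eef_pos: [387.4, -118.5, 106.1]
eef_rot: [-0.0, 0.989, -0.146, 0.0]
contact_force: [0.4, -0.9, -0.2]
gripper_width: 0.647
grasp_force: 30.0
```

Run:
```python
from h import *
say(); im,C=shot("w8"); cv2.imwrite("pics/w8c.png",cv2.resize(im[60:330,180:480],None,fx=2,fy=2,interpolation=cv2.INTER_CUBIC))
```

```text
11.55 [ 387.4 -118.5  106.1] ytool deg -106.75 tilt [ 0.  0. -1.] F [ 0.4 -0.9 -0.2] w 61.5 g 30.0
```

View pics/w8c.png

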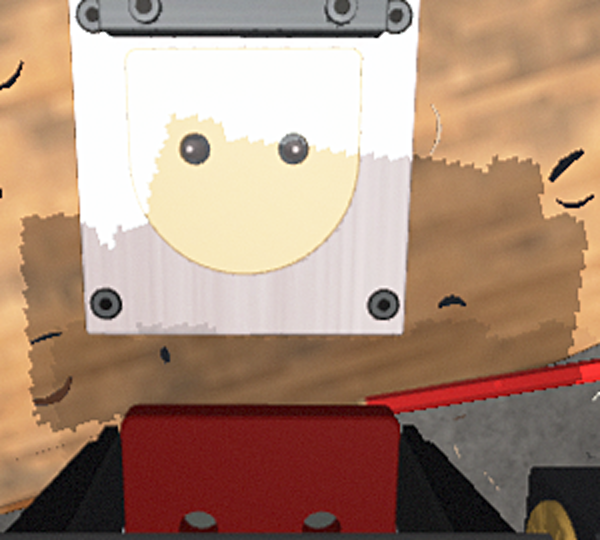

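Run:
```python
from h import *
im,C=load("w8"); s={k:np.array(v) for k,v in json.load(open("pics/w8.json")).items()}; T=pose(s)
un=lambda c:(np.array(c,float)+.5)/2-.5+np.array([180,60])
for d in (14.5,16.8):
  for p in [(124,416),(260,416),(397,416)]:
    W=onplane(C,un([p]),T[2,3]-d)[0]; print(d,'edge tool',(T[:3,:3].T@(W-T[:3,3])).round(2))
W=onplane(C,un([(195,149),(293,149)]),22);print('holes',W.mean(0))
g=im[255:285,310].astype(int);print(g.tolist())
```

```text
14.5 edge tool [ 15.67 -28.96  14.5 ]
14.5 edge tool [15.65  0.39 14.5 ]
14.5 edge tool [15.63 29.98 14.5 ]
16.8 edge tool [ 14.91 -29.38  16.8 ]
16.8 edge tool [14.89  0.4  16.8 ]
16.8 edge tool [14.87 30.4  16.8 ]
holes [ 457.63688588 -135.45908862   22.        ]
[[69, 101, 135], [67, 101, 134], [71, 101, 133], [70, 97, 131], [67, 98, 131], [69, 99, 132], [62, 87, 120], [30, 41, 80], [8, 4, 59], [2, 7, 62], [9, 8, 61], [0, 2, 60], [11, 9, 67], [20, 18, 94], [14, 18, 102], [29, 31, 119], [27, 29, 119], [22, 27, 119], [26, 26, 118], [26, 30, 119], [25, 25, 118], [24, 26, 118], [26, 25, 118], [23, 20, 116], [25, 28, 118], [23, 25, 117], [28, 29, 118], [24, 22, 116], [22, 29, 118], [24, 27, 118]]
```

>>> {"api": "send_rows", "payload": {
  "targets": [
    {"claw": 1,"linear": [0.15,-0.04,0],"turn": -0.003},
    {"claw": 1,"linear": [0.25,-0.06,-0.1],"turn": 0},
    {"claw": 1,"linear": [0.25,-0.06,-0.1],"turn": 0},
    {"claw": 1,"linear": [0.15,-0.04,-0.05],"turn": 0},
    {"claw": 1,"linear": [0.02,0,0],"turn": 0},
    {"claw": 1,"linear": [0,0,0],"turn": 0},
    {"claw": 1,"linear": [0,0,0],"turn": 0},
    {"claw": 1,"linear": [0,0,0],"turn": 0}
  ]
}}

```text
clock: 12.6
eef_pos: [469.9, -140.3, 81.6]
eef_rot: [0.0, 0.989, -0.149, 0.0]
contact_force: [0.7, 0.1, -1.1]
gripper_width: 0.646
grasp_force: 30.0
```

```bash
python3 -c "
from h import *
say();grab_frame('top');say()"
```

```text
12.6 [ 469.9 -140.3   81.6] ytool deg -107.18 tilt [ 0. -0. -1.] F [ 0.7  0.1 -1.1] w 61.4 g 30.0
12.65 [ 470.  -140.3   81.6] ytool deg -107.17 tilt [ 0. -0. -1.] F [ 0.3 -0.4  0.1] w 61.4 g 30.0
```

>>> {"api": "send_rows", "payload": {
  "targets": [
    {"claw": 1,"linear": [-0.008,0.018,0],"turn": 0},
    {"claw": 1,"linear": [0,0,-0.08],"turn": 0},
    {"claw": 1,"linear": [0,0,-0.07],"turn": 0},
    {"claw": 1,"linear": [0,0,-0.06],"turn": 0},
    {"claw": 1,"linear": [0,0,-0.05],"turn": 0},
    {"claw": 1,"linear": [0,0,-0.05],"turn": 0},
    {"claw": 1,"linear": [0,0,0],"turn": 0},
    {"claw": 1,"linear": [0,0,0],"turn": 0}
  ]
}}

```text
clock: 13.65
eef_pos: [469.5, -138.6, 50.5]
eef_rot: [0.0, 0.989, -0.149, 0.0]
contact_force: [-1.1, 0.8, 0.3]
gripper_width: 0.646
grasp_force: 30.0
```

```bash
python3 -c "
from h import *
say()"
```

```text
13.65 [ 469.5 -138.6   50.5] ytool deg -107.17 tilt [ 0. -0. -1.] F [-1.1  0.8  0.3] w 61.4 g 30.0
```

Fits freely; lower 1.5 mm, release, back off.

>>> {"api": "send_rows", "payload": {
  "targets": [
    {"claw": 1,"linear": [0,0,-0.014],"turn": 0},
    {"claw": -1,"linear": [0,0,0],"turn": 0},
    {"claw": -1,"linear": [0,0,0],"turn": 0},
    {"claw": -1,"linear": [0,0,0.2],"turn": 0},
    {"claw": -1,"linear": [-0.1,0.02,0.25],"turn": 0},
    {"claw": -1,"linear": [-0.35,0.08,0.06],"turn": 0},
    {"claw": -1,"linear": [-0.35,0.08,0],"turn": 0},
    {"claw": -1,"linear": [0,0,0],"turn": 0}
  ]
}}

```text
clock: 14.65
eef_pos: [387.8, -119.9, 99.5]
eef_rot: [-0.0, 0.989, -0.149, -0.0]
contact_force: [0.8, -1.1, 0.4]
gripper_width: 0.996
grasp_force: 0.0
```

Run:
```python
from h import *
say(); im,C=shot("w9"); cv2.imwrite("pics/w9c.png",cv2.resize(im[60:330,180:480],None,fx=1.6,fy=1.6,interpolation=cv2.INTER_CUBIC))
```

```text
14.65 [ 387.8 -119.9   99.5] ytool deg -107.2 tilt [-0.  0. -1.] F [ 0.8 -1.1  0.4] w 94.6 g 0.0
```

View pics/w9c.png

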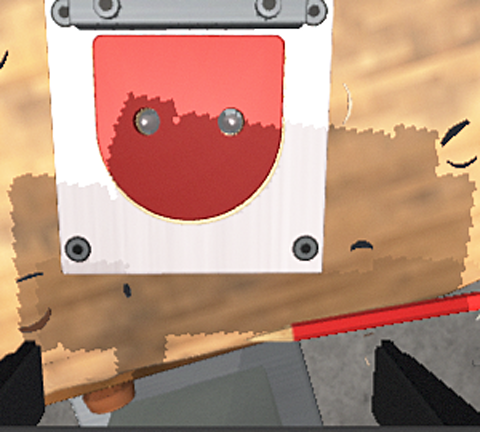

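Run:
```python
from h import *
print(tri(cam('top'),(273,212),cam('scene'),(291,288)), tri(cam('top'),(273,215),cam('scene'),(291,304)))
C=load('w1')[1]; print(onplane(C,[(560,145),(560,162),(300,75),(300,95)],0)); print(onplane(load('w2')[1],[(270,55),(270,66),(600,140),(600,160)],0))
say()
im,C=load('w9')
un=lambda c:(np.array(c,float)+.5)/1.6-.5+np.array([180,60])
W=onplane(C,un([(147,121),(231,121)]),32);print('red',W.mean(0)); W=onplane(C,un([(95,37),(283,37)]),32);print('edge',W,W.mean(0))
```

```text
(array([581.9728926 , -79.90353582,  96.39497125]), np.float64(2.2900152281768125)) (array([583.36290456, -76.6877495 ,  39.53665627]), np.float64(0.4996788048657916))
[[ 590.9351092  -542.70934479    0.        ]
 [ 575.9022307  -549.16756656    0.        ]
 [ 590.21921156 -283.49713513    0.        ]
 [ 573.22760312 -287.70399275    0.        ]]
[[ 5.98205400e+02 -6.79365590e+01  5.68434189e-14]
 [ 5.89059493e+02 -6.99581807e+01  0.00000000e+00]
 [ 6.01086489e+02 -3.94339044e+02  0.00000000e+00]
 [ 5.83498701e+02 -4.02292512e+02  0.00000000e+00]]
14.7 [ 389.1 -120.4  100.1] ytool deg -107.19 tilt [ 0.001 -0.001 -1.   ] F [ 0.2 -0.4  0. ] w 95.0 g 0.0
red [ 457.68111383 -135.54915915   32.        ]
edge [[ 491.18514259 -114.76493531   32.        ]
 [ 473.46188252 -172.01280688   32.        ]] [ 482.32351255 -143.3888711    32.        ]
```

Run:
```python
from h import *
t=cv2.imread("pics/top0.png"); w1,C1=load("w1"); w2,C2=load("w2"); Ct=cam('top')
print('tops',Ct[2].round(),C1[2].round(),C2[2].round())
def prof(im,c,r0,r1): 
    h=cv2.cvtColor(cv2.GaussianBlur(im,(3,3),0),cv2.COLOR_BGR2LAB); return [int(x) for x in h[r0:r1,c,0]],[int(x) for x in h[r0:r1,c,1]]
for n,im,c,a,b in(('top330',t,330,200,224),('top440',t,440,202,226),('w1 450',w1,450,80,150),('w2 500',w2,500,100,150)):
    L,A=prof(im,c,a,b); print(n,a,'L',L,'\n  A',A)
```

```text
tops [ 362. -167. 1297.] [ 536. -307.  394.] [ 534. -121.  395.]
top330 200 L [98, 101, 100, 98, 95, 90, 87, 86, 86, 86, 87, 91, 90, 73, 51, 48, 87, 136, 152, 151, 155, 157, 158, 160] 
  A [166, 165, 165, 164, 160, 154, 147, 145, 144, 144, 145, 144, 140, 135, 133, 133, 135, 139, 140, 139, 140, 140, 139, 140]
top440 202 L [89, 90, 89, 88, 86, 84, 84, 85, 85, 85, 85, 85, 89, 80, 54, 42, 52, 82, 115, 131, 138, 140, 137, 134] 
  A [163, 163, 162, 156, 150, 145, 144, 143, 143, 143, 144, 144, 142, 137, 133, 132, 132, 133, 135, 135, 136, 137, 137, 137]
w1 450 80 L [137, 136, 135, 137, 139, 139, 139, 138, 137, 137, 137, 137, 136, 136, 136, 135, 136, 135, 135, 136, 131, 123, 132, 148, 140, 108, 83, 79, 82, 82, 81, 80, 78, 97, 148, 183, 189, 189, 192, 195, 199, 203, 206, 207, 208, 208, 208, 211, 214, 216, 219, 222, 222, 221, 220, 219, 219, 218, 217, 218, 218, 217, 214, 208, 202, 204, 219, 235, 242, 242] 
  A [146, 145, 146, 145, 146, 146, 146, 146, 146, 146, 145, 145, 146, 145, 145, 145, 144, 145, 145, 145, 145, 143, 140, 139, 138, 135, 133, 132, 133, 134, 133, 133, 133, 133, 135, 136, 136, 136, 137, 137, 137, 136, 135, 135, 135, 134, 135, 134, 134, 134, 133, 133, 132, 132, 133, 133, 133, 133, 133, 133, 133, 133, 134, 134, 134, 132, 129, 127, 128, 128]
w2 500 100 L [134, 133, 134, 134, 134, 134, 134, 134, 135, 133, 130, 139, 155, 154, 131, 105, 88, 81, 78, 78, 80, 78, 70, 96, 169, 215, 218, 213, 210, 207, 205, 204, 208, 212, 215, 219, 221, 221, 220, 218, 218, 220, 213, 175, 110, 62, 56, 80, 114, 142] 
  A [147, 146, 147, 147, 147, 147, 147, 148, 147, 148, 147, 143, 140, 138, 137, 135, 134, 133, 133, 133, 133, 133, 132, 134, 135, 135, 134, 135, 136, 137, 137, 137, 136, 136, 134, 133, 132, 132, 132, 133, 133, 133, 135, 137, 135, 131, 129, 129, 131, 132]
```

Run:
```python
from h import *
t=cv2.imread("pics/top0.png"); w1,C1=load("w1"); w2,C2=load("w2"); Ct=cam('top')
A=lambda im,c:cv2.cvtColor(cv2.GaussianBlur(im,(3,3),0),cv2.COLOR_BGR2LAB)[:,c,1].astype(int)
for n,im,cs,r0,r1,th in(('t',t,(330,380,440),190,215,154),('w1',w1,(250,350,450),0,125,157),('w2',w2,(400,500,600),0,145,157)):
    for c in cs:
        a=A(im,c)[r0:r1]; print(n,c,'last row A>th',r0+np.where(a>th)[0].max(), a[::6].tolist())
def plane(pa,pb): d=rays(Ct,[pa,pb]); return np.cross(d[0],d[1])
def hit(n,C,p): d=rays(C,[p])[0]; k=n@(Ct[2]-C[2])/(n@d); return (C[2]+k*d).round(1)
nb=plane((330,212.5),(440,215.5)); print('bottom',hit(nb,C1,(450,104)),hit(nb,C2,(500,113.5)))
ns=plane((330,215.8),(440,218.8)); print('shadow/contact',hit(ns,C1,(450,113.5)),hit(ns,C2,(500,123.5)))
np.save('nul.npy',0)
```

```text
t 330 last row A>th 204 [163, 162, 165, 144, 133]
t 380 last row A>th 204 [161, 166, 163, 135, 137]
t 440 last row A>th 205 [164, 166, 163, 144, 142]
w1 250 last row A>th 15 [174, 173, 171, 154, 148, 149, 149, 148, 139, 133, 136, 131, 134, 131, 132, 129, 134, 140, 132, 135, 136]
w1 350 last row A>th 41 [175, 176, 175, 175, 172, 173, 175, 157, 128, 148, 148, 149, 149, 135, 134, 137, 136, 133, 135, 134, 130]
w1 450 last row A>th 75 [176, 175, 175, 175, 173, 173, 174, 174, 175, 175, 174, 175, 170, 149, 146, 145, 144, 140, 133, 135, 137]
w2 400 last row A>th 54 [167, 172, 173, 173, 169, 171, 171, 169, 171, 160, 128, 132, 140, 146, 143, 133, 133, 134, 134, 136, 136, 129, 136, 141, 135]
w2 500 last row A>th 77 [164, 166, 170, 174, 175, 175, 176, 175, 175, 172, 169, 168, 166, 150, 132, 132, 147, 147, 147, 137, 133, 134, 136, 132, 135]
w2 600 last row A>th 111 [176, 173, 173, 175, 172, 144, 173, 176, 175, 176, 176, 176, 174, 175, 175, 174, 126, 173, 166, 148, 149, 127, 144, 142, 133]
bottom [ 602.4 -430.7  -12.3] [ 604.4 -300.8  -21.3]
shadow/contact [ 596.2 -438.5  -27.8] [ 594.6 -301.9  -16. ]
```

Run:
```python
from h import *
C1=load("w1")[1]; C2=load("w2")[1]; Ct=cam('top')
def plane(pa,pb): d=rays(Ct,[pa,pb]); return np.cross(d[0],d[1])
def hit(n,C,p): d=rays(C,[p])[0]; k=n@(Ct[2]-C[2])/(n@d); return (C[2]+k*d).round(1)
for o in(0,1.5):
  n=plane((330,205+o),(440,206.3+o)); print([hit(n,C,p) for C,p in((C1,(450,76.5)),(C1,(350,45)),(C2,(500,80)),(C2,(600,113)))])
print('base z=0',onplane(C1,[(450,113.5),(450,104)],0),onplane(Ct,[(330,215),(440,217)],0))
```

```text
[array([ 622.8, -418.3,    2.2]), array([ 593.9, -316.3,  140.8]), array([ 581.1, -200.6,  197.9]), array([ 610. , -342.8,   61.6])]
[array([ 583.1, -367.3,  181.2]), array([ 569.1, -312.2,  249.3]), array([ 560.9, -166.6,  281.7]), array([ 575.3, -241.7,  213.2])]
base z=0 [[ 592.24322257 -429.81625889    0.        ]
 [ 600.34532572 -426.97478946    0.        ]] [[ 594.15063711 -222.16312779    0.        ]
 [ 595.82907952 -511.04267568    0.        ]]
```

>>> {"api": "send_rows", "payload": {
  "targets": [
    {"claw": -1,"linear": [0.05,-0.35,0.1],"turn": 0.02},
    {"claw": -1,"linear": [0.2,-0.5,0],"turn": 0.04},
    {"claw": -1,"linear": [0.25,-0.5,0],"turn": 0.05},
    {"claw": -1,"linear": [0.25,-0.5,0],"turn": 0.05},
    {"claw": -1,"linear": [0.25,-0.5,0],"turn": 0.03},
    {"claw": -1,"linear": [0.25,-0.4,0],"turn": 0},
    {"claw": -1,"linear": [0.2,-0.36,-0.1],"turn": 0},
    {"claw": -1,"linear": [0,0,0],"turn": 0}
  ]
}}

```text
clock: 15.7
eef_pos: [535.5, -433.8, 97.8]
eef_rot: [-0.0, 1.0, -0.001, -0.0]
contact_force: [-0.7, 0.3, 0.2]
gripper_width: 1.001
grasp_force: 0.0
```

Run:
```python
from h import *
say(); im,C=shot("w10"); cv2.imwrite("pics/w10.png",im)
Ct=cam('top'); print('block',onplane(Ct,[(440,190),(467,175)],125).round())
g=cv2.cvtColor(im,cv2.COLOR_BGR2GRAY); print(g[270,230:400:8].tolist())
```

```text
15.7 [ 535.5 -433.8   97.8] ytool deg -90.16 tilt [-0.001  0.001 -1.   ] F [-0.7  0.3  0.2] w 95.1 g 0.0
block [[ 639. -479.  125.]
 [ 677. -545.  125.]]
[132, 137, 149, 147, 146, 165, 164, 164, 165, 167, 166, 166, 166, 170, 167, 139, 140, 138, 140, 140, 143, 141]
```

View pics/w10.png

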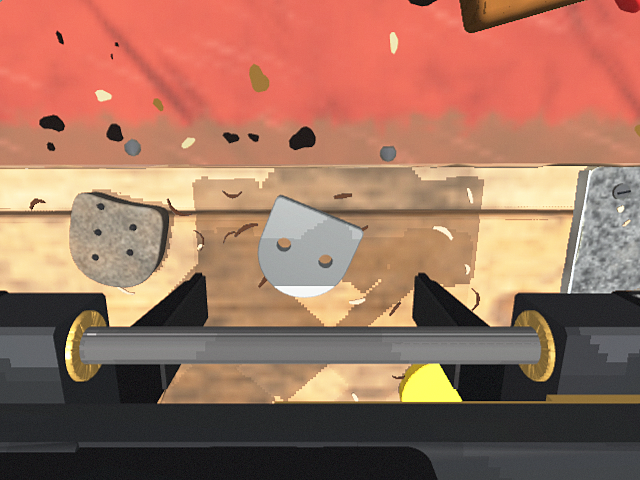

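Run:
```python
from h import *
im,C=load("w10"); L=cv2.cvtColor(im,cv2.COLOR_BGR2LAB)[155:175,200].tolist(); print(C[2].round(),L)
for z in(0,30,50,80,110):
    print(z,'w10',onplane(C,[(310,164.5),(310,168)],z)[:,0].round(1),'w1',onplane(load('w1')[1],[(450,104),(450,113.5)],z)[:,0].round(1),'w2',onplane(load('w2')[1],[(500,113.5),(500,123.5)],z)[:,0].round(1),'top',onplane(cam('top'),[(440,215.5),(440,218.8)],z)[:,0].round(1))
m,o,h=face(im,(310,262),45); print(np.round(h,1).tolist(),cv2.boundingRect(o)); W=onplane(C,[x[:2] for x in h if x[2]>60],10); print(W.round(1).tolist(),W.mean(0).round(2))
```

```text
[ 605. -434.  246.] [[156, 148, 153], [156, 148, 152], [157, 148, 153], [160, 151, 152], [160, 149, 154], [161, 151, 153], [159, 151, 153], [161, 151, 153], [164, 151, 154], [156, 144, 150], [146, 143, 149], [159, 137, 153], [163, 141, 156], [225, 132, 158], [230, 130, 155], [225, 131, 156], [221, 133, 155], [225, 131, 157], [227, 130, 157], [231, 129, 156]]
0 w10 [589.8 587.7] w1 [600.1 592. ] w2 [600.6 592. ] top [599.8 591. ]
30 w10 [591.7 589.8] w1 [595.2 587.7] w2 [595.5 587.5] top [594.3 585.7]
50 w10 [592.9 591.2] w1 [592.  584.9] w2 [592.1 584.6] top [590.7 582.2]
80 w10 [594.7 593.3] w1 [587.1 580.6] w2 [587.  580.1] top [585.2 576.9]
110 w10 [596.5 595.4] w1 [582.2 576.3] w2 [581.9 575.7] top [579.7 571.6]
[[283.3, 244.4, 170.5], [325.1, 261.0, 166.0]] (258, 197, 106, 91)
[[542.0, -417.7, 10.0], [531.2, -443.6, 10.0]] [ 536.6  -430.65   10.  ]
```

>>> {"api": "send_rows", "payload": {
  "targets": [
    {"claw": -0.58,"linear": [0.03,0,0],"turn": -0.084},
    {"claw": -0.58,"linear": [0.03,0,0],"turn": -0.085},
    {"claw": -0.58,"linear": [0.024,0,0],"turn": -0.085},
    {"claw": -0.58,"linear": [0,0,-0.15],"turn": 0},
    {"claw": -0.58,"linear": [0,0,-0.2],"turn": 0},
    {"claw": -0.58,"linear": [0,0,0],"turn": 0},
    {"claw": -0.58,"linear": [0,0,0],"turn": 0},
    {"claw": -0.58,"linear": [0,0,0],"turn": 0}
  ]
}}

```text
clock: 16.75
eef_pos: [543.1, -431.9, 65.6]
eef_rot: [0.0, 0.98, -0.199, 0.001]
contact_force: [-0.3, 1.0, -0.1]
gripper_width: 0.789
grasp_force: 0.0
```

Run:
```python
from h import *
s=say(); im,C=shot("w11"); T=pose(s); b=cv2.GaussianBlur(im,(3,3),0)
for t in (25,40):
  m,o,h=face(b,(310,262),t); print(np.round(h,1).tolist(),cv2.boundingRect(o))
  W=onplane(C,[x[:2] for x in h],10); print(W.round(1).tolist(),((W-T[:3,3])@T[:3,:3]).round(1).tolist())
```

```text
16.75 [ 543.1 -431.9   65.6] ytool deg -112.92 tilt [ 0.001 -0.001 -1.   ] F [-0.3  1.  -0.1] w 74.9 g 0.0
[[285.7, 282.8, 239.5], [337.0, 282.7, 238.5]] (258, 235, 107, 70)
[[542.1, -417.8, 10.0], [531.2, -443.6, 10.0]] [[-6.5, -12.6, 55.6], [-6.5, 15.4, 55.6]]
[[285.5, 283.0, 214.0], [336.9, 282.8, 217.5]] (258, 235, 108, 71)
[[542.0, -417.6, 10.0], [531.2, -443.5, 10.0]] [[-6.6, -12.7, 55.6], [-6.5, 15.4, 55.6]]
```

>>> {"api": "send_rows", "payload": {
  "targets": [
    {"claw": -0.58,"linear": [0.019,-0.019,0],"turn": 0},
    {"claw": -0.58,"linear": [0,0,-0.2],"turn": 0},
    {"claw": -0.58,"linear": [0,0,-0.15],"turn": 0},
    {"claw": -0.58,"linear": [0,0,-0.05],"turn": 0},
    {"claw": 1,"linear": [0,0,0],"turn": 0},
    {"claw": 1,"linear": [0,0,0],"turn": 0},
    {"claw": 1,"linear": [0,0,0],"turn": 0},
    {"claw": 1,"linear": [0,0,0],"turn": 0}
  ]
}}

```text
clock: 17.8
eef_pos: [544.7, -433.4, 25.1]
eef_rot: [0.0, 0.98, -0.199, 0.0]
contact_force: [0.5, 0.1, 0.2]
gripper_width: 0.61
grasp_force: 30.0
```

```bash
python3 -c "
from h import *
say()"
```

```text
17.8 [ 544.7 -433.4   25.1] ytool deg -112.93 tilt [ 0. -0. -1.] F [0.5 0.1 0.2] w 58.0 g 30.0
```

>>> {"api": "send_rows", "payload": {
  "targets": [
    {"claw": 1,"linear": [-0.02,0,0.35],"turn": 0},
    {"claw": 1,"linear": [-0.2,0.3,0.35],"turn": 0.01},
    {"claw": 1,"linear": [-0.28,0.5,0.15],"turn": 0.015},
    {"claw": 1,"linear": [-0.28,0.52,0],"turn": 0.015},
    {"claw": 1,"linear": [-0.28,0.52,0],"turn": 0.015},
    {"claw": 1,"linear": [-0.26,0.52,0],"turn": 0.01},
    {"claw": 1,"linear": [-0.2,0.47,0],"turn": 0},
    {"claw": 1,"linear": [-0.05,0.3,0],"turn": 0}
  ]
}}

```text
clock: 18.8
eef_pos: [386.3, -118.6, 109.6]
eef_rot: [-0.0, 0.989, -0.148, 0.0]
contact_force: [1.5, 0.4, -0.6]
gripper_width: 0.604
grasp_force: 30.0
```

Run:
```python
from h import *
s=say(); im,C=shot("w12"); T=pose(s)
print('col',cv2.cvtColor(im,cv2.COLOR_BGR2GRAY)[250:290,310].tolist())
print('row',cv2.cvtColor(im,cv2.COLOR_BGR2GRAY)[300,225:400].tolist())
```

```text
18.8 [ 386.3 -118.6  109.6] ytool deg -107.05 tilt [ 0.  0. -1.] F [ 1.5  0.4 -0.6] w 57.4 g 30.0
col [128, 133, 130, 130, 130, 120, 88, 79, 76, 82, 79, 110, 123, 141, 149, 151, 151, 150, 150, 151, 150, 149, 148, 149, 146, 147, 149, 149, 149, 146, 148, 147, 150, 151, 147, 149, 148, 149, 148, 147]
row [22, 20, 20, 23, 23, 18, 20, 34, 28, 33, 31, 31, 28, 26, 27, 22, 26, 24, 26, 15, 92, 148, 145, 145, 143, 144, 144, 143, 143, 142, 143, 145, 144, 146, 143, 144, 145, 144, 143, 143, 140, 144, 143, 145, 143, 144, 143, 145, 145, 145, 147, 145, 144, 147, 145, 148, 147, 146, 145, 146, 145, 142, 145, 145, 145, 146, 145, 146, 144, 146, 144, 147, 147, 145, 147, 145, 147, 145, 146, 147, 146, 148, 147, 146, 144, 149, 148, 148, 146, 146, 146, 146, 146, 147, 148, 148, 144, 148, 145, 146, 147, 150, 147, 148, 148, 146, 148, 147, 147, 145, 151, 147, 145, 148, 146, 147, 148, 147, 149, 148, 147, 148, 149, 148, 147, 146, 146, 147, 147, 148, 147, 149, 146, 148, 149, 148, 150, 148, 149, 146, 146, 149, 150, 148, 148, 150, 149, 150, 149, 109, 46, 21, 26, 30, 28, 30, 26, 27, 28, 27, 27, 33, 30, 34, 17, 12, 25, 21, 22, 25, 19, 22, 19, 18, 20]
```

Run:
```python
from h import *
im,C=load("w12"); s={k:np.array(v) for k,v in json.load(open("pics/w12.json")).items()}; T=pose(s)
for r in (261.5,262.5):
  W=onplane(C,[(310,r)],T[2,3]-15.1)[0]; print((T[:3,:3].T@(W-T[:3,3])).round(2))
W=onplane(C,[(245,300),(374.1,300)],T[2,3]-15.1); print(((W-T[:3,3])@T[:3,:3]).round(2))
```

```text
[18.29  0.51 15.1 ]
[17.84  0.51 15.1 ]
[[  0.47 -28.28  15.1 ]
 [  0.43  28.9   15.1 ]]
```

>>> {"api": "send_rows", "payload": {
  "targets": [
    {"claw": 1,"linear": [0.15,-0.04,0],"turn": 0},
    {"claw": 1,"linear": [0.25,-0.06,-0.1],"turn": 0},
    {"claw": 1,"linear": [0.25,-0.06,-0.1],"turn": 0},
    {"claw": 1,"linear": [0.15,-0.035,-0.05],"turn": 0},
    {"claw": 1,"linear": [0,0,0],"turn": 0},
    {"claw": 1,"linear": [0,0,0],"turn": 0},
    {"claw": 1,"linear": [0,0,0],"turn": 0},
    {"claw": 1,"linear": [0,0,0],"turn": 0}
  ]
}}

```text
clock: 19.85
eef_pos: [467.5, -139.9, 85.3]
eef_rot: [0.0, 0.989, -0.149, 0.0]
contact_force: [-0.6, 0.0, -0.6]
gripper_width: 0.606
grasp_force: 30.0
```

```bash
python3 -c "
from h import *
say();grab_frame('top');say()"
```

```text
19.85 [ 467.5 -139.9   85.3] ytool deg -107.08 tilt [ 0.001 -0.    -1.   ] F [-0.6  0.  -0.6] w 57.5 g 30.0
19.9 [ 467.5 -139.9   85.2] ytool deg -107.08 tilt [ 0.001 -0.    -1.   ] F [ 0.4 -0.1 -0.6] w 57.4 g 30.0
```

dx −1.1, dy +2.1, down 27.

>>> {"api": "send_rows", "payload": {
  "targets": [
    {"claw": 1,"linear": [-0.011,0.021,0],"turn": 0},
    {"claw": 1,"linear": [0,0,-0.08],"turn": 0},
    {"claw": 1,"linear": [0,0,-0.06],"turn": 0},
    {"claw": 1,"linear": [0,0,-0.05],"turn": 0},
    {"claw": 1,"linear": [0,0,-0.04],"turn": 0},
    {"claw": 1,"linear": [0,0,-0.04],"turn": 0},
    {"claw": 1,"linear": [0,0,0],"turn": 0},
    {"claw": 1,"linear": [0,0,0],"turn": 0}
  ]
}}

```text
clock: 20.9
eef_pos: [466.7, -137.8, 58.1]
eef_rot: [0.0, 0.989, -0.149, 0.0]
contact_force: [-0.4, 0.8, 0.0]
gripper_width: 0.607
grasp_force: 30.0
```

```bash
python3 -c "
from h import *
say()"
```

```text
20.9 [ 466.7 -137.8   58.1] ytool deg -107.08 tilt [ 0. -0. -1.] F [-0.4  0.8  0. ] w 57.7 g 30.0
```

>>> {"api": "send_rows", "payload": {
  "targets": [
    {"claw": 1,"linear": [0,0,-0.008],"turn": 0},
    {"claw": -1,"linear": [0,0,0],"turn": 0},
    {"claw": -1,"linear": [0,0,0],"turn": 0},
    {"claw": -1,"linear": [0,0,0.2],"turn": 0},
    {"claw": -1,"linear": [-0.1,0.02,0.2],"turn": 0},
    {"claw": -1,"linear": [-0.35,0.08,0.04],"turn": 0},
    {"claw": -1,"linear": [-0.35,0.08,0],"turn": 0},
    {"claw": -1,"linear": [0,0,0],"turn": 0}
  ]
}}

```text
clock: 21.9
eef_pos: [385.0, -119.2, 100.7]
eef_rot: [-0.0, 0.989, -0.149, -0.0]
contact_force: [-0.0, -0.2, 0.2]
gripper_width: 0.998
grasp_force: 0.0
```

Run:
```python
from h import *
say(); im,C=shot("w13")
b=cv2.GaussianBlur(im,(3,3),0); c=(305,140)
for t in(30,50):
  for sd in((300,105),(300,170)):
    m,o,h=face(b,sd,t); print(sd,t,(m>0).sum(),cv2.boundingRect(o),np.round(h,1).tolist())
g=cv2.cvtColor(im,cv2.COLOR_BGR2GRAY); print(g[60:210:3,297].tolist()); print(g[130,220:390:3].tolist())
# black heel from w10
im,C=load("w10"); b=cv2.GaussianBlur(im,(5,5),0)
for t in (25,35,45,55):
  m,o,h=face(b,(105,245),t); W=onplane(C,o,16)[:,:2].astype(np.float32); print(t,(m>0).sum(),cv2.boundingRect(o),cv2.minAreaRect(W),len(h))
  W=onplane(C,[x[:2] for x in h],16); print(np.round(h,1).tolist(),W.round(1).tolist())
```

```text
21.9 [ 385.  -119.2  100.7] ytool deg -107.11 tilt [-0.  0. -1.] F [-0.  -0.2  0.2] w 94.8 g 0.0
(300, 105) 30 6440 (239, 72, 116, 78) []
(300, 170) 30 4432 (246, 120, 107, 67) []
(300, 105) 50 20135 (208, 41, 180, 184) [[370.2, 209.9, 273.0]]
(300, 170) 50 4939 (229, 71, 138, 117) []
[159, 159, 167, 65, 245, 241, 241, 243, 243, 244, 245, 245, 246, 245, 246, 247, 246, 247, 248, 248, 248, 249, 249, 219, 156, 166, 164, 165, 164, 166, 165, 163, 164, 165, 162, 163, 161, 161, 159, 162, 159, 162, 155, 74, 185, 209, 221, 220, 221, 219]
[254, 254, 254, 254, 254, 254, 255, 206, 247, 247, 249, 194, 161, 166, 64, 105, 162, 196, 108, 96, 167, 166, 255, 250, 255, 205, 251, 250, 255, 249, 249, 249, 255, 95, 120, 255, 97, 108, 254, 248, 247, 247, 247, 247, 250, 57, 255, 254, 254, 254, 254, 254, 254, 254, 255, 183, 162]
25 5953 (69, 192, 92, 97) ((544.3935546875, -315.5966796875), (54.22233963012695, 54.29510498046875), 73.8958969116211) 8
[[73.4, 220.4, 22.5], [82.2, 263.8, 29.5], [88.2, 219.3, 15.5], [95.0, 256.9, 56.0], [97.1, 231.8, 91.0], [100.6, 206.2, 96.0], [116.6, 283.5, 24.0], [126.8, 222.
[... 5514 characters left out ...]
.3, 16.0], [502.5, -464.0, 16.0], [511.0, -472.2, 16.0], [532.2, -475.7, 16.0], [504.5, -477.6, 16.0], [620.3, -475.4, 16.0], [597.0, -478.4, 16.0], [502.4, -487.6, 16.0], [512.8, -492.4, 16.0], [631.7, -495.7, 16.0], [584.1, -504.0, 16.0], [551.7, -514.2, 16.0], [528.1, -530.6, 16.0], [572.9, -527.8, 16.0], [507.4, -538.6, 16.0], [657.6, -545.2, 16.0], [515.9, -600.0, 16.0], [590.7, -591.8, 16.0], [519.9, -604.4, 16.0], [525.5, -603.8, 16.0], [545.1, -603.0, 16.0], [561.4, -603.3, 16.0], [539.2, -607.5, 16.0], [581.0, -600.9, 16.0], [533.6, -611.9, 16.0], [549.9, -612.0, 16.0], [567.7, -613.1, 16.0], [522.7, -622.7, 16.0], [564.6, -617.0, 16.0], [575.6, -615.3, 16.0], [566.8, -620.7, 16.0]]
```

Run:
```python
from h import *
im,C=load("w13"); O=np.array([457.65,-135.5]);th=np.radians(72.95);u=np.array([np.cos(th),np.sin(th)]);v=np.array([-u[1],u[0]])
m1=face(cv2.GaussianBlur(im,(3,3),0),(300,105),30)[0]; m2=face(cv2.GaussianBlur(im,(3,3),0),(300,170),30)[0]
m=cv2.morphologyEx(m1|m2,cv2.MORPH_OPEN,np.ones((3,3),np.uint8))
ys,xs=np.nonzero(m); W=onplane(C,np.c_[xs,ys],42)[:,:2]-O; X=W@u; Y=W@v; print('x',X.min(),X.max(),'y',Y.min(),Y.max())
for y0 in(-20,-10,0,10,20,29): k=abs(Y-y0)<.6; print(y0,X[k].min().round(1),X[k].max().round(1))
for x0 in(-20,-5,5,20): k=abs(X-x0)<.6; print('col',x0,Y[k].min().round(1),Y[k].max().round(1))
```

```text
x -28.18767923652425 28.093452126902775 y -26.854163298143483 28.3613987392431
-20 -28.0 27.9
-10 -27.8 27.8
0 -28.1 27.8
10 -26.8 25.7
20 -20.3 20.4Traceback (most recent call last):
  File "<stdin>", line 6, in <module>
    return umr_minimum(a, axis, None, out, keepdims, initial, where)
ValueError: zero-size array to reduction operation minimum which has no identity
```

>>> {"api": "send_rows", "payload": {
  "targets": [
    {"claw": -0.58,"linear": [0.1,-0.25,0.1],"turn": 0},
    {"claw": -0.58,"linear": [0.3,-0.4,0],"turn": 0.01},
    {"claw": -0.58,"linear": [0.35,-0.4,0],"turn": 0.01},
    {"claw": -0.58,"linear": [0.35,-0.4,0],"turn": 0.003},
    {"claw": -0.58,"linear": [0.35,-0.35,-0.1],"turn": 0},
    {"claw": -0.58,"linear": [0.2,-0.18,-0.2],"turn": 0},
    {"claw": -0.58,"linear": [0,0,0],"turn": 0},
    {"claw": -0.58,"linear": [0,0,0],"turn": 0}
  ]
}}

```text
clock: 22.95
eef_pos: [551.7, -317.5, 80.9]
eef_rot: [-0.0, 0.991, -0.13, -0.0]
contact_force: [0.3, -1.0, -0.1]
gripper_width: 0.791
grasp_force: 0.0
```

Run:
```python
from h import *
s=say(); im,C=shot("w14"); T=pose(s); b=cv2.GaussianBlur(im,(5,5),0)
print(b[290:294,310].tolist(), b[265,240:390:10].tolist())
for t in (25,32,40):
  m,o,h=face(b,(310,285),t); print(t,(m>0).sum(),cv2.boundingRect(o),np.round(h,1).tolist()[:8])
  W=onplane(C,o,16); L=(W-T[:3,3])@T[:3,:3]
  print('tool x',L[:,0].min().round(1),L[:,0].max().round(1),'y',L[:,1].min().round(1),L[:,1].max().round(1))
  for y0 in range(-24,25,8):
    k=abs(L[:,1]-y0)<1; print(y0,L[k,0].max().round(1),end='; ')
  for x0 in(-5,0,5,10,15):
    k=abs(L[:,0]-x0)<1; print('x',x0,L[k,1].min().round(1),L[k,1].max().round(1),end='; ')
  print()
```

```text
22.95 [ 551.7 -317.5   80.9] ytool deg -105.0 tilt [-0.001  0.001 -1.   ] F [ 0.3 -1.  -0.1] w 75.2 g 0.0
[[91, 105, 117], [94, 108, 121], [97, 111, 123], [98, 112, 124]] [[84, 110, 139], [103, 138, 176], [106, 144, 188], [87, 97, 104], [86, 97, 107], [88, 97, 104], [95, 103, 110], [89, 98, 104], [94, 104, 111], [93, 104, 111], [93, 105, 115], [87, 97, 106], [98, 126, 159], [98, 128, 162], [99, 130, 167]]
25 6273 (123, 231, 237, 70) [[198.5, 272.2, 23.0], [252.0, 257.8, 54.5], [291.0, 243.4, 71.5], [291.8, 270.5, 68.0], [326.7, 256.4, 69.0], [327.5, 283.3, 70.5], [334.6, 235.8, 20.5]]
tool x -20.6 20.3 y -106.8 27.8
-24 18.1; -16 18.7; -8 18.1; 0 17.5; 8 18.6; 16 19.8; 24 19.8; x -5 -74.5 27.3; x 0 -56.5 27.7; x 5 -39.4 27.0; x 10 -26.3 26.3; x 15 -25.6 25.6; 
32 8121 (113, 156, 527, 147) [[290.9, 243.2, 62.0], [291.7, 270.4, 58.0], [292.8, 296.4, 38.5], [306.5, 232.4, 239.0], [326.7, 256.4, 60.5], [327.5, 283.2, 59.0], [360.3, 229.8, 43.5]]
tool x -21.8 60.8 y -112.7 174.3
-24 18.1; -16 20.9; -8 20.4; 0 20.4; 8 20.9; 16 21.5; 24 23.7; x -5 -74.5 27.8; x 0 -57.1 27.7; x 5 -39.9 27.6; x 10 -26.8 26.9; x 15 -25.6 26.2; 
40 21650 (50, 156, 590, 226) [[128.9, 328.5, 18.0], [135.3, 369.1, 42.5], [139.1, 317.8, 66.5], [290.9, 243.1, 55.0], [292.0, 270.3, 50.0], [292.8, 296.6, 35.0], [305.6, 232.7, 164.0], [326.9, 256.4, 48.0]]
tool x -73.9 60.8 y -149.0 174.3
-24 18.7; -16 20.9; -8 20.4; 0 20.4; 8 20.9; 16 21.5; 24 24.9; x -5 -75.1 27.9; x 0 -57.7 28.3; x 5 -55.1 27.6; x 10 -26.8 26.9; x 15 -25.6 26.2;
```

>>> {"api": "send_rows", "payload": {
  "targets": [
    {"claw": -0.58,"linear": [0,0,-0.2],"turn": 0},
    {"claw": -0.58,"linear": [0,0,-0.2],"turn": 0},
    {"claw": -0.58,"linear": [0,0,-0.13],"turn": 0},
    {"claw": -0.58,"linear": [0,0,-0.03],"turn": 0},
    {"claw": 1,"linear": [0,0,0],"turn": 0},
    {"claw": 1,"linear": [0,0,0],"turn": 0},
    {"claw": 1,"linear": [0,0,0],"turn": 0},
    {"claw": 1,"linear": [0,0,0],"turn": 0}
  ]
}}

```text
clock: 24.0
eef_pos: [552.1, -318.1, 26.0]
eef_rot: [0.0, 0.991, -0.131, 0.001]
contact_force: [1.0, -0.3, 1.8]
gripper_width: 0.558
grasp_force: 30.0
```

```bash
python3 -c "
from h import *
say()"
```

```text
24.0 [ 552.1 -318.1   26. ] ytool deg -105.01 tilt [ 0.001 -0.001 -1.   ] F [ 1.  -0.3  1.8] w 53.0 g 30.0
```

>>> {"api": "send_rows", "payload": {
  "targets": [
    {"claw": 1,"linear": [-0.05,0,0.4],"turn": 0},
    {"claw": 1,"linear": [-0.25,0.2,0.4],"turn": 0},
    {"claw": 1,"linear": [-0.3,0.35,0.1],"turn": -0.01},
    {"claw": 1,"linear": [-0.3,0.4,0],"turn": -0.013},
    {"claw": 1,"linear": [-0.3,0.4,0],"turn": 0},
    {"claw": 1,"linear": [-0.3,0.4,0],"turn": 0},
    {"claw": 1,"linear": [-0.16,0.24,0],"turn": 0},
    {"claw": 1,"linear": [0,0,0],"turn": 0}
  ]
}}

```text
clock: 25.0
eef_pos: [384.6, -117.6, 114.8]
eef_rot: [0.0, 0.989, -0.148, 0.0]
contact_force: [0.2, -0.1, -0.4]
gripper_width: 0.552
grasp_force: 30.0
```

Run:
```python
from h import *
s=say(); im,C=shot("w15"); T=pose(s); L=cv2.cvtColor(cv2.GaussianBlur(im,(3,3),0),cv2.COLOR_BGR2GRAY)
for c in(255,270,285,310,335,350,365): print(c,L[225:285:2,c].tolist())
print('row',L[290,240:380:2].tolist())
big=cv2.resize(im[200:330,225:395],None,fx=4,fy=4,interpolation=cv2.INTER_CUBIC); cv2.imwrite("pics/w15c.png",big)
```

```text
25.0 [ 384.6 -117.6  114.8] ytool deg -106.97 tilt [ 0. -0. -1.] F [ 0.2 -0.1 -0.4] w 52.4 g 30.0
255 [133, 123, 105, 105, 110, 117, 120, 120, 118, 114, 114, 113, 113, 110, 107, 103, 100, 99, 99, 111, 84, 68, 83, 86, 85, 90, 92, 87, 84, 84]
270 [110, 109, 108, 107, 107, 106, 107, 108, 105, 103, 100, 100, 101, 100, 100, 103, 82, 46, 46, 49, 68, 83, 80, 83, 89, 88, 88, 90, 86, 83]
285 [110, 114, 115, 114, 112, 112, 114, 116, 116, 111, 106, 103, 104, 108, 110, 108, 104, 59, 44, 46, 53, 76, 82, 82, 51, 29, 30, 30, 31, 68]
310 [128, 121, 116, 116, 116, 114, 110, 105, 105, 111, 118, 122, 120, 117, 113, 108, 104, 82, 42, 48, 50, 67, 82, 88, 89, 82, 77, 75, 76, 73]
335 [114, 110, 107, 114, 119, 121, 124, 125, 120, 113, 106, 107, 111, 112, 114, 118, 91, 46, 47, 49, 68, 90, 92, 91, 87, 85, 77, 76, 84, 79]
350 [124, 115, 112, 116, 121, 124, 120, 113, 108, 111, 114, 117, 115, 113, 111, 124, 53, 51, 54, 73, 93, 95, 90, 90, 87, 86, 90, 85, 81, 88]
365 [119, 123, 117, 119, 114, 108, 105, 108, 114, 116, 116, 117, 99, 67, 95, 97, 91, 73, 105, 108, 75, 74, 84, 93, 87, 79, 80, 79, 81, 85]
row [18, 23, 26, 22, 65, 86, 85, 86, 89, 90, 86, 85, 87, 85, 83, 85, 83, 81, 85, 87, 80, 79, 84, 81, 78, 80, 84, 86, 85, 82, 85, 81, 76, 76, 77, 77, 78, 80, 75, 71, 71, 73, 75, 77, 81, 65, 51, 53, 74, 84, 85, 85, 87, 88, 89, 95, 95, 91, 87, 84, 83, 80, 75, 73, 74, 80, 45, 24, 27, 21]
```

View pics/w15c.png

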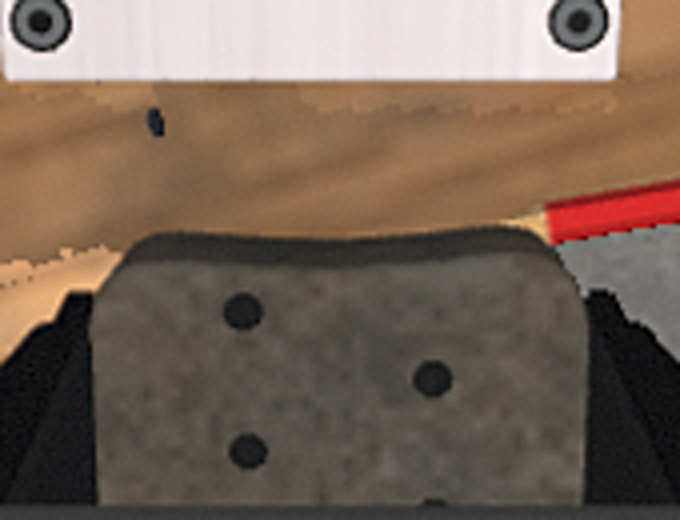

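Run:
```python
from h import *
im,C=load("w15"); s={k:np.array(v) for k,v in json.load(open("pics/w15.json")).items()}; T=pose(s)
un=lambda c:(np.array(c,float)+.5)/4-.5+np.array([225,200])
for d,ps in((26,[(165,231),(330,240),(490,227)]),(10,[(160,262),(330,267),(500,255),(92,400),(587,400)])):
    W=onplane(C,un(ps),T[2,3]-d); print(d,((W-T[:3,3])@T[:3,:3]).round(2).tolist())
```

```text
26 [[16.88, -19.73, 26.0], [15.79, -0.79, 26.01], [17.33, 17.57, 26.01]]
10 [[18.31, -18.52, 10.0], [17.74, -0.71, 10.01], [19.05, 17.09, 10.01], [2.79, -26.26, 10.0], [2.75, 26.83, 10.0]]
```

>>> {"api": "send_rows", "payload": {
  "targets": [
    {"claw": 1,"linear": [0.15,-0.035,0],"turn": 0},
    {"claw": 1,"linear": [0.25,-0.06,-0.1],"turn": 0},
    {"claw": 1,"linear": [0.25,-0.06,-0.1],"turn": 0},
    {"claw": 1,"linear": [0.155,-0.03,-0.1],"turn": 0},
    {"claw": 1,"linear": [0,0,0],"turn": 0},
    {"claw": 1,"linear": [0,0,0],"turn": 0},
    {"claw": 1,"linear": [0,0,0],"turn": 0},
    {"claw": 1,"linear": [0,0,0],"turn": 0}
  ]
}}

```text
clock: 26.05
eef_pos: [466.0, -137.4, 85.6]
eef_rot: [0.0, 0.989, -0.149, 0.0]
contact_force: [-0.3, -0.3, -1.5]
gripper_width: 0.557
grasp_force: 30.0
```

```bash
python3 -c "
from h import *
say()"
```

```text
26.05 [ 466.  -137.4   85.6] ytool deg -107.09 tilt [ 0.001 -0.    -1.   ] F [-0.3 -0.3 -1.5] w 52.9 g 30.0
```

Down to 68.6.

>>> {"api": "send_rows", "payload": {
  "targets": [
    {"claw": 1,"linear": [0,-0.003,-0.06],"turn": 0},
    {"claw": 1,"linear": [0,0,-0.05],"turn": 0},
    {"claw": 1,"linear": [0,0,-0.03],"turn": 0},
    {"claw": 1,"linear": [0,0,-0.02],"turn": 0},
    {"claw": 1,"linear": [0,0,-0.01],"turn": 0},
    {"claw": 1,"linear": [0,0,0],"turn": 0},
    {"claw": 1,"linear": [0,0,0],"turn": 0},
    {"claw": 1,"linear": [0,0,0],"turn": 0}
  ]
}}

```text
clock: 27.05
eef_pos: [466.2, -137.6, 68.3]
eef_rot: [0.0, 0.989, -0.149, 0.0]
contact_force: [0.1, -0.5, -1.5]
gripper_width: 0.557
grasp_force: 30.0
```

```bash
python3 -c "
from h import *
say()"
```

```text
27.05 [ 466.2 -137.6   68.3] ytool deg -107.08 tilt [ 0. -0. -1.] F [ 0.1 -0.5 -1.5] w 52.9 g 30.0
```

>>> {"api": "send_rows", "payload": {
  "targets": [
    {"claw": 1,"linear": [0,0,-0.005],"turn": 0},
    {"claw": 1,"linear": [0,0,-0.003],"turn": 0},
    {"claw": 1,"linear": [0,0,0],"turn": 0},
    {"claw": 1,"linear": [0,0,0],"turn": 0},
    {"claw": 1,"linear": [0,0,0],"turn": 0},
    {"claw": 1,"linear": [0,0,0],"turn": 0},
    {"claw": 1,"linear": [0,0,0],"turn": 0},
    {"claw": 1,"linear": [0,0,0],"turn": 0}
  ]
}}

```text
clock: 28.05
eef_pos: [466.3, -137.6, 68.0]
eef_rot: [0.0, 0.989, -0.148, 0.0]
contact_force: [-2.4, 1.0, 4.7]
gripper_width: 0.555
grasp_force: 30.0
```

```bash
python3 -c "
from h import *
say()"
```

```text
28.05 [ 466.3 -137.6   68. ] ytool deg -107.08 tilt [ 0. -0. -1.] F [-2.4  1.   4.7] w 52.7 g 30.0
```

>>> {"api": "send_rows", "payload": {
  "targets": [
    {"claw": -0.5,"linear": [0,0,0],"turn": 0},
    {"claw": -0.7,"linear": [0,0,0],"turn": 0},
    {"claw": -1,"linear": [0,0,0.05],"turn": 0},
    {"claw": -1,"linear": [0,0,0.25],"turn": 0},
    {"claw": -1,"linear": [-0.1,0.02,0.2],"turn": 0},
    {"claw": -1,"linear": [-0.35,0.08,0],"turn": 0},
    {"claw": -1,"linear": [-0.35,0.08,0],"turn": 0},
    {"claw": -1,"linear": [0,0,0],"turn": 0}
  ]
}}

```text
clock: 29.05
eef_pos: [384.6, -119.1, 117.0]
eef_rot: [0.0, 0.989, -0.149, 0.0]
contact_force: [1.1, -0.0, 0.4]
gripper_width: 1.003
grasp_force: 0.0
```

Run:
```python
from h import *
say(); im,C=shot("w16"); O=np.array([457.65,-135.5]);th=np.radians(72.95);u=np.array([np.cos(th),np.sin(th)]);v=np.array([-u[1],u[0]])
hsv=cv2.cvtColor(cv2.GaussianBlur(im,(5,5),0),cv2.COLOR_BGR2HSV); 
p=np.array([*(O-5*v),58]); K,R,o=C; c=R.T@(p-o); px=(int(K[0]*c[0]/c[2]+K[2]),int(K[1]*c[1]/c[2]+K[3])); print(px,im[px[1],px[0]])
x,y=px
print('row',cv2.cvtColor(im,cv2.COLOR_BGR2GRAY)[y,x-80:x+80:4].tolist()); print('col',cv2.cvtColor(im,cv2.COLOR_BGR2GRAY)[max(0,y-80):y+110:4,x].tolist())
for t in(25,40):
  for sd in((x,y-20),(x,y+30)):
    m,o2,h=face(cv2.GaussianBlur(im,(5,5),0),sd,t); W=onplane(C,o2,58)[:,:2]-O; X=W@u;Y=W@v; print(t,sd,'x',X.min().round(1),X.max().round(1),'y',Y.min().round(1),Y.max().round(1)); 
    if len(h): Q=onplane(C,[q[:2] for q in h],58)[:,:2]-O; print(np.c_[Q@u,Q@v].round(1).tolist())
```

```text
29.05 [ 384.6 -119.1  117. ] ytool deg -107.11 tilt [ 0. -0. -1.] F [ 1.1 -0.   0.4] w 95.2 g 0.0
(297, 118) [131 148 160]
row [175, 255, 255, 255, 255, 255, 255, 145, 142, 150, 111, 128, 146, 146, 101, 51, 48, 147, 150, 157, 150, 149, 139, 152, 147, 147, 143, 142, 146, 141, 147, 167, 158, 164, 214, 255, 255, 255, 255, 255]
col [214, 208, 207, 255, 154, 179, 180, 184, 191, 123, 160, 137, 130, 127, 135, 135, 144, 145, 146, 140, 150, 152, 147, 158, 110, 91, 103, 115, 105, 116, 108, 106, 107, 101, 88, 92, 75, 88, 217, 241, 241, 240, 241, 240, 242, 242, 133, 136]
25 (297, 98) x -27.3 26.5 y -30.5 7.0
[[10.2, -21.5], [-0.2, -24.0], [-1.7, -0.7], [-5.1, -3.6], [-9.7, -13.9], [-14.4, -25.2], [-15.2, -9.1], [-18.0, -15.1], [-20.0, -8.4], [-21.2, -22.7], [-22.4, -3.1]]
25 (297, 148) x -27.1 25.6 y -11.8 25.7
[[10.0, -5.2], [9.8, 10.6], [-10.5, 18.0]]
40 (297, 98) x -39.5 36.4 y -33.2 24.2
[[34.3, -29.2], [16.1, -0.6], [13.6, -2.5], [10.3, -21.5], [10.0, -5.3], [9.7, 10.6], [-7.2, 19.2], [-8.8, 13.7], [-9.7, -13.9], [-36.1, -29.2], [-37.0, -29.4]]
40 (297, 148) x -33.2 34.5 y -31.5 27.8
[[27.5, -25.4], [18.6, -23.1], [18.5, -7.7], [14.4, -24.9], [14.0, -16.8], [10.2, -21.5], [10.1, -5.3], [9.7, 10.5], [7.1, -17.1], [4.3, -0.1], [1.4, -22.6], [0.8, -5.5], [-4.0, -2.6], [-7.5, -7.2], [-9.8, -13.9], [-10.2, 2.4], [-12.5, -12.1], [-16.2, -0.3], [-16.8, -8.9], [-17.9, -15.2], [-21.1, -22.6], [-22.8, -3.5]]
```

```bash
python3 -c "
from station import *
print(sign_off())"
```

```text
the job is handed in; nothing more can be done
None
```

The heel is stacked on the jig as asked: pale, red and grey down over both pins and the black rubber heel on top, its straight edge towards the fence and about 1° off square by my last measurement. It was handed in at about 29 s, with the arm clear and the tan heel, sanding block and bone folder left alone; the hand-in gave no verdict.

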